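Refit the knobs of a drying cabinet's control panel

ROBOT

A 7-joint arm with a two-finger parallel gripper is mounted at the origin on the work surface. World frame = base frame: x ahead of the robot, y to its left, z up, the work surface at z = 0. Lengths are in m, angles in rad, forces in N, time in s.
With the tool pointing down it reaches from about 0.35 to 0.9 m from the base axis. Payload 19.9 kg.
Tool frame: the origin (TCP) lies on the centre line of the jaws, within the pads' length; the fingertips stand 17 mm ahead of it and the grasp point (between the pads) lies 2 mm behind it (robot.tcp_to_tips is the distance from the TCP to the fingertips, in m); z points along the fingers, y is the line along which they close (so a half turn about z gives the same grasp; the last joint's range is limited). The gripper opens to 94 mm and grips with 3 to 60 N. Pads are 16 mm wide; open, the fingers measure 119 mm over their backs; the gripper's body (75 mm by 177 mm) begins 78 mm behind the grasp point.
Start: joints at [-1.236, 0.417, -0.01, 1.614, 0.005, 1.111, -0.053], TCP at [0.229, 0.581, 0.222] pointing down, gripper open.
Joint ranges: [-2.81, 2.81], [-0.39, 2.02], [-1.27, 1.25], [0.06, 2.57], [-1.19, 4.33], [0.19, 2], [-2.82, 2.82]. Speed limits (rad/s): [1.89, 1.89, 2.39, 2.39, 3.01, 3.01, 3.01].

INTERFACE

Orientations are given as a unit quaternion [x, y, z, w].
In Python, from bench import robot gives the robot as it stands.
- The arm moves only by the tool send_rows, never from a script. Its argument "steps" is a list of rows, each a list of 3 entries, a list of its own where there are three numbers: the shift along the tool's x, y, z each as a share of 0.25 m, from -1 to 1, then the turn about the tool's z as a share of 180 degrees, from -1 to 1, then the opening, from -1 (shut) to 1 (fully open). In form: [[[x, y, z], roll, gripper], ...]. A call has 1 to 8 rows; each row shifts and turns the commanded pose from where the row before left it, along the tool's axes as they then stand; what a row does not reach is not made up. A row lasts 1/12 s, in which the tool goes at most 41.7 mm and 7.16 degrees, less where a joint would pass 70% of its speed; a pose out of reach is approached as far as the arm can. A call with a number of a shift or a turn outside -1 to 1 is refused whole. A call with a gripper value outside its range is refused whole. The fingers move at their own pace and stop on an object; "newtons" is the grip in N (left out, the last holds). Time passes only in rows, so rows that do not move let the fingers close. It gives the time, the measured TCP pose, the force, the opening and the grip force at its end, in the units of the state.
- robot.state(): the state, without advancing time (a new reading comes with each control period).
- robot.read_camera(name): name is "scene" or "top"; returns a dict with "img" (400x640x3 uint8, red, green, blue), "K" (3x3 intrinsics, pixels), "rvec" (rotation vector, rad) and "tvec" (3), from world to camera coordinates, as OpenCV has them. Camera axes: x right, y down, z forward; pixel columns grow to the right and rows downward; lengths in m; the calibration is good to about 2 mm. A picture is of the moment at which its call begins. There is no depth.
- robot.sign_off(): hands the job in; it is judged then, once.
The state is a dict: "clock": time; "qpos": joint angles; "qvel": joint speeds; "effort": joint torques, N m; "tcp_pos": TCP position; "ee_rot": TCP orientation; "ft_force": force on the tool from outside, world axes, zero at the start; "wrist_torque": the same for the moment, N m; "opening": finger opening in m; "grasp_force": force on a finger pad.
Only numpy, scipy, OpenCV 4.12 (cv2) and the standard library are available. Lean on these libraries where they do the work, as an engineer would, in place of code of your own. Each camera call takes 0.05 s, during which the arm holds its last target. There are 200 camera calls.

TASK

The knobs of the control panel lying on the laundry counter are in one compartment of the parts box: slide that compartment's lid over or under the other one to get at them, and push every knob you find there fully home, flush with the panel, onto a spindle of its own, turning each so that the flat in its bore matches the flat on the spindle (any knob fits any spindle; some spindles may stay bare). Then slide the box fully shut again, and leave the jar, the bottle and the mug where they stand.

Things in the scene. Friction and masses are not known exactly. Their poses are not given: they have to be found in the camera images.
- panel: White control panel of a drying cabinet lying face up on the counter, fixed, 210 (its x) x 320 (its y) mm, flat face 40 mm above its origin; origin under its centre at counter height, z up. Six spindles stick up out of its face: at x = -55 mm (spindle0 to 2) and x = +31 mm (3 to 5), each row at y = +98, 0 and -98 mm.
- partsbox: Grey low parts box on the counter, fixed, 220 (its x) x 420 (its y) mm, walls 6 mm thick, 58 mm high (lid runners on the two long sides reach 71 mm), origin under its centre at counter height, z up. Divided in the middle into a left (+y) and a right (-y) compartment, each under its own clear sliding lid; the lids pass one above the other.
- tray: Cork-floored insert, fixed, 200 (x) x 160 (y) x 4 mm, edges 12 mm high along its two x-parallel sides, in the compartment that holds the knobs: left (y = +122 mm in the box's frame) or right (-122 mm), differing from start to start. Origin: centre of its underside; the knobs stand on its floor 4 mm above that.
- lid_left (a joint): Sliding of the left (+y, upper) lid in m: 0 shut, grows as it slides towards the box's -y, over the right lid, to the stop at 0.17; there the outer 160 mm of the left compartment are open. May start a little (up to 0.02) open. Friction about 2 N; it stays where it is left.
- lid_right (a joint): Sliding of the right (-y, lower) lid in m: 0 shut, grows as it slides towards the box's +y, under the left lid, to the stop at 0.17; there the outer 160 mm of the right compartment are open. May start a little (up to 0.02) open. Friction about 2 N; it stays where it is left.
- lid_left_handle (a point): Top centre of the left lid's black handle, an upright bar 70 mm long (along the box's x), 12 mm thick (along the box's y) and 24 mm high standing on the lid near its outer end (the lid's upper face is 72 mm above the counter, the bar's top 96 mm). Moves with the lid.
- lid_right_handle (a point): Top centre of the right lid's black handle, such a bar, 70 x 12 mm and 31 mm high, near the outer end of the right lid (upper face 65 mm, bar's top 96 mm above the counter). Moves with the lid. When the right lid is fully open the bar stands only 9 mm beside the inner edge of the upper (left) lid: grip it above that lid's 72 mm.
- knob0: Loose knob, 1 of 4 to 6 alike (None throughout: absent), 60 g, 42 mm high: black skirt 46 across, 18 high; on top an aluminium grip bar 14 wide (y), 24 high (z 18 to 42), from x -11.5 to +21.5. Origin: centre of underside, z up. +x = pointer: the grip's long end, with a black line. D-bore from below, 14 deep, radius 7.8, its flat 4.3 from the axis on the pointer (+x) side.
- knob1: Loose knob, 1 of 4 to 6 alike (None throughout: absent), 60 g, 42 mm high: black skirt 46 across, 18 high; on top an aluminium grip bar 14 wide (y), 24 high (z 18 to 42), from x -11.5 to +21.5. Origin: centre of underside, z up. +x = pointer: the grip's long end, with a black line. D-bore from below, 14 deep, radius 7.8, its flat 4.3 from the axis on the pointer (+x) side.
- knob2: Loose knob, 1 of 4 to 6 alike (None throughout: absent), 60 g, 42 mm high: black skirt 46 across, 18 high; on top an aluminium grip bar 14 wide (y), 24 high (z 18 to 42), from x -11.5 to +21.5. Origin: centre of underside, z up. +x = pointer: the grip's long end, with a black line. D-bore from below, 14 deep, radius 7.8, its flat 4.3 from the axis on the pointer (+x) side.
- knob3: Loose knob, 1 of 4 to 6 alike (None throughout: absent), 60 g, 42 mm high: black skirt 46 across, 18 high; on top an aluminium grip bar 14 wide (y), 24 high (z 18 to 42), from x -11.5 to +21.5. Origin: centre of underside, z up. +x = pointer: the grip's long end, with a black line. D-bore from below, 14 deep, radius 7.8, its flat 4.3 from the axis on the pointer (+x) side.
- knob4: Loose knob, 1 of 4 to 6 alike (None throughout: absent), 60 g, 42 mm high: black skirt 46 across, 18 high; on top an aluminium grip bar 14 wide (y), 24 high (z 18 to 42), from x -11.5 to +21.5. Origin: centre of underside, z up. +x = pointer: the grip's long end, with a black line. D-bore from below, 14 deep, radius 7.8, its flat 4.3 from the axis on the pointer (+x) side.
- knob5: Loose knob, 1 of 4 to 6 alike (None throughout: absent), 60 g, 42 mm high: black skirt 46 across, 18 high; on top an aluminium grip bar 14 wide (y), 24 high (z 18 to 42), from x -11.5 to +21.5. Origin: centre of underside, z up. +x = pointer: the grip's long end, with a black line. D-bore from below, 14 deep, radius 7.8, its flat 4.3 from the axis on the pointer (+x) side.
- spindle0: Brass D-shaped spindle, does not turn, 13.5 mm out of the panel's face: radius 7, one flat 3.5 from the axis on its +x side (each its own way), top 4.5 mm tapered to 2/3. Origin on the axis at the face (40 above the counter), z up. A knob goes down only with its +x along this +x, until the origins meet; else it stays 10 to 14 mm too high.
- spindle1: Brass D-shaped spindle, does not turn, 13.5 mm out of the panel's face: radius 7, one flat 3.5 from the axis on its +x side (each its own way), top 4.5 mm tapered to 2/3. Origin on the axis at the face (40 above the counter), z up. A knob goes down only with its +x along this +x, until the origins meet; else it stays 10 to 14 mm too high.
- spindle2: Brass D-shaped spindle, does not turn, 13.5 mm out of the panel's face: radius 7, one flat 3.5 from the axis on its +x side (each its own way), top 4.5 mm tapered to 2/3. Origin on the axis at the face (40 above the counter), z up. A knob goes down only with its +x along this +x, until the origins meet; else it stays 10 to 14 mm too high.
- spindle3: Brass D-shaped spindle, does not turn, 13.5 mm out of the panel's face: radius 7, one flat 3.5 from the axis on its +x side (each its own way), top 4.5 mm tapered to 2/3. Origin on the axis at the face (40 above the counter), z up. A knob goes down only with its +x along this +x, until the origins meet; else it stays 10 to 14 mm too high.
- spindle4: Brass D-shaped spindle, does not turn, 13.5 mm out of the panel's face: radius 7, one flat 3.5 from the axis on its +x side (each its own way), top 4.5 mm tapered to 2/3. Origin on the axis at the face (40 above the counter), z up. A knob goes down only with its +x along this +x, until the origins meet; else it stays 10 to 14 mm too high.
- spindle5: Brass D-shaped spindle, does not turn, 13.5 mm out of the panel's face: radius 7, one flat 3.5 from the axis on its +x side (each its own way), top 4.5 mm tapered to 2/3. Origin on the axis at the face (40 above the counter), z up. A knob goes down only with its +x along this +x, until the origins meet; else it stays 10 to 14 mm too high.
- jar: Bystander: green glass jar, 80 mm across, 100 mm high, origin under its centre.
- detergent: Bystander: white bottle, 70 mm across, 130 mm high, origin under its centre.
- mug: Bystander: white mug, 80 mm across, 90 mm high, origin under its centre.

How it is judged:
On the way, in this order (a step that is already met when the one before it is completed fails the run):
1. the lid over the knobs is slid open (((y of tray in the frame of partsbox above 0 m and value of joint lid_left above 0.1 m) or (y of tray in the frame of partsbox below 0 m and value of joint lid_right above 0.1 m))), for 0.2 s.
2. every knob present is fully home on a spindle of its own (z of knob0 in the frame of panel between 0.036 and 0.0425 m and (horizontal distance between knob0 and spindle0 below 0.003 m or horizontal distance between knob0 and spindle1 below 0.003 m or horizontal distance between knob0 and spindle2 below 0.003 m or horizontal distance between knob0 and spindle3 below 0.003 m or horizontal distance between knob0 and spindle4 below 0.003 m or horizontal distance between knob0 and spindle5 below 0.003 m) and angle between each of knob0, knob1, knob2, knob3, knob4, knob5's own z axis and vertical below 0.08 rad and z of knob1 in the frame of panel between 0.036 and 0.0425 m and (horizontal distance between knob1 and spindle0 below 0.003 m or horizontal distance between knob1 and spindle1 below 0.003 m or horizontal distance between knob1 and spindle2 below 0.003 m or horizontal distance between knob1 and spindle3 below 0.003 m or horizontal distance between knob1 and spindle4 below 0.003 m or horizontal distance between knob1 and spindle5 below 0.003 m) and z of knob2 in the frame of panel between 0.036 and 0.0425 m and (horizontal distance between knob2 and spindle0 below 0.003 m or horizontal distance between knob2 and spindle1 below 0.003 m or horizontal distance between knob2 and spindle2 below 0.003 m or horizontal distance between knob2 and spindle3 below 0.003 m or horizontal distance between knob2 and spindle4 below 0.003 m or horizontal distance between knob2 and spindle5 below 0.003 m) and z of knob3 in the frame of panel between 0.036 and 0.0425 m and (horizontal distance between knob3 and spindle0 below 0.003 m or horizontal distance between knob3 and spindle1 below 0.003 m or horizontal distance between knob3 and spindle2 below 0.003 m or horizontal distance between knob3 and spindle3 below 0.003 m or horizontal distance between knob3 and spindle4 below 0.003 m or horizontal distance between knob3 and spindle5 below 0.003 m) and z of knob4 in the frame of panel between 0.036 and 0.0425 m and (horizontal distance between knob4 and spindle0 below 0.003 m or horizontal distance between knob4 and spindle1 below 0.003 m or horizontal distance between knob4 and spindle2 below 0.003 m or horizontal distance between knob4 and spindle3 below 0.003 m or horizontal distance between knob4 and spindle4 below 0.003 m or horizontal distance between knob4 and spindle5 below 0.003 m) and z of knob5 in the frame of panel between 0.036 and 0.0425 m and (horizontal distance between knob5 and spindle0 below 0.003 m or horizontal distance between knob5 and spindle1 below 0.003 m or horizontal distance between knob5 and spindle2 below 0.003 m or horizontal distance between knob5 and spindle3 below 0.003 m or horizontal distance between knob5 and spindle4 below 0.003 m or horizontal distance between knob5 and spindle5 below 0.003 m)), for 0.2 s.
At the end, for the whole second after the job is handed in: Every knob present sits on a spindle of its own with its underside within 2.5 mm of the panel's face, within 3 mm of the spindle's axis, upright and at rest; the lid of the knobs' compartment is shut to within 10 mm and the other lid no more than 30 mm open (all of step 2 and linear speed of each of knob0, knob1, knob2, knob3, knob4, knob5 below 0.02 m/s and ((y of tray in the frame of partsbox above 0 m and value of joint lid_left below 0.01 m) or (y of tray in the frame of partsbox below 0 m and value of joint lid_right below 0.01 m)) and value of joint each of lid_left, lid_right below 0.03 m); the robot touches nothing.
It fails at once if the jar, the bottle or the mug is moved more than 30 mm or tipped (distance of any of jar, detergent, mug from where it was at the start of the episode above 0.03 m or angle between any of jar, detergent, mug's own z axis and vertical above 0.5 rad).
Of knob0, knob1, knob2, knob3, knob4, knob5 only 4 to 6 are there at a start; the rules pass over those that are not, and their reading is None.
At some moment in a run one of knob0, knob1, knob2, knob3, knob4, knob5 may be knocked a few centimetres aside while the robot is not near it.
It also fails if it takes over 210 s, if anything falls off the work surface, if the arm or the gripper's body presses on something with over 40 N, if the wrist force passes 120 N, or if a joint passes its speed limit or range.

## Working session

There is one attempt and no reset: what is moved stays moved. The work goes in short steps, Python scripts to look and compute and a tool call to move; the robot and the scene stay as the last step left them, time stands still between calls to the robot, and variables do not carry over. Pictures are saved under pics/ and viewed, at most 14 in all, crops included, and the job is handed in when it is done.

Besides the shell and the picture viewer there is one more tool, called by a JSON object that holds its "name" and its "arguments". send_rows: Moves the arm, as the interface text tells. Its arguments: {"type":"object","properties":{"steps":{"type":"array"},"newtons":{"type":"number"}},"required":["steps"]}

```bash
ls; mkdir -p pics; python3 - <<'E'
from bench import robot
import cv2
s=robot.state(); print(s)
for n in ("scene","top"):
    c=robot.read_camera(n); cv2.imwrite(f"pics/{n}0.png",c["img"][:,:,::-1]); print(n,c["K"],c["rvec"],c["tvec"])
E
```

```text
pics
{'clock': 0.0, 'qpos': array([-1.23650118,  0.41800049, -0.01028205,  1.61420631,  0.00471665,
        1.11067898, -0.05298859]), 'qvel': array([-6.53966157e-05,  6.87750811e-04, -1.12896200e-03,  2.35240311e-04,
       -1.07419601e-04, -2.36421388e-03,  7.63093919e-04]), 'effort': array([-1.32087749e-03, -8.51240587e+01,  6.38039801e-01, -4.26025808e+01,
       -4.88446432e-02,  1.81944156e-02,  1.16699202e-04]), 'tcp_pos': array([0.22927381, 0.58102917, 0.22179532]), 'ee_rot': array([ 1.86789901e-01,  9.82399679e-01, -6.32165905e-04, -6.07311041e-05]), 'ft_force': array([-0.63942793, -0.33625291,  0.18742386]), 'wrist_torque': array([ 0.00804406, -0.0156501 , -0.01184327]), 'grasp_force': 0.0, 'opening': 0.09394774574515209}
scene [[377.97257445   0.         315.91163644]
 [  0.         377.97257445 204.40063662]
 [  0.           0.           1.        ]] [ 0.94981092  2.36844118 -1.21647581] [ 0.43324743 -0.20319667  1.42897023]
top [[375.22211964   0.         320.96319902]
 [  0.         375.22211964 205.39759934]
 [  0.           0.           1.        ]] [ 2.15532129 -2.11520379  0.12982095] [0.02644532 0.63978578 1.0444053 ]
```

View pics/scene0.png

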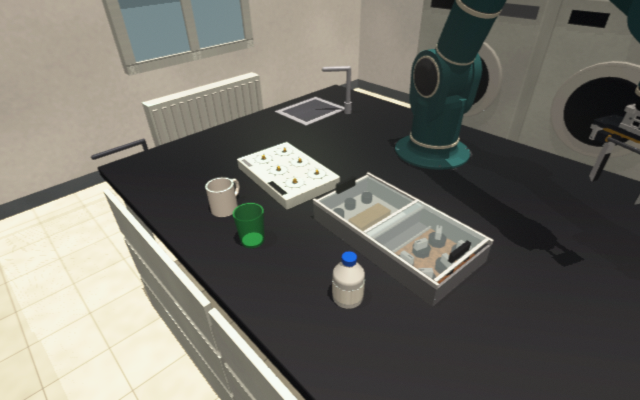

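View pics/top0.png

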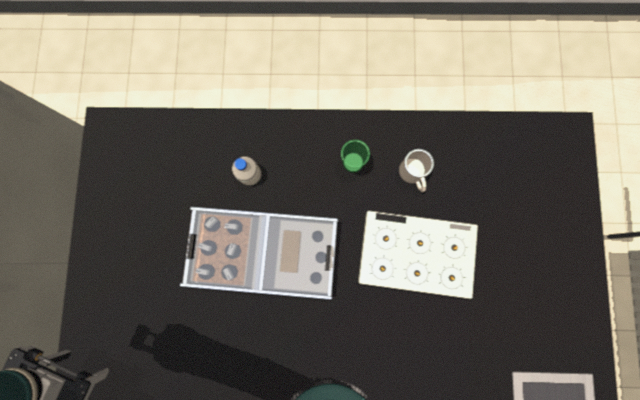

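```bash
cat > h.py <<'E'
import cv2,numpy as np
def crop(src,dst,x0,x1,y0,y1,k):
    im=cv2.imread(src)[y0:y1,x0:x1]; im=cv2.resize(im,None,fx=k,fy=k,interpolation=cv2.INTER_CUBIC)
    for x in range(x0-x0%-10,x1,10): cv2.line(im,(int((x-x0+.5)*k),0),(int((x-x0+.5)*k),6 if x%50 else 16),(0,0,255),1)
    for y in range(y0-y0%-10,y1,10): cv2.line(im,(0,int((y-y0+.5)*k)),(6 if y%50 else 16,int((y-y0+.5)*k)),(0,0,255),1)
    cv2.imwrite(dst,im)
E
python3 -c "
from h import *
crop('pics/top0.png','pics/box_t.png',178,258,200,300,6)
crop('pics/top0.png','pics/pan_t.png',355,485,205,302,6)
crop('pics/scene0.png','pics/pan_s.png',230,345,138,208,6)"
```

```text
(no output)
```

View pics/box_t.png

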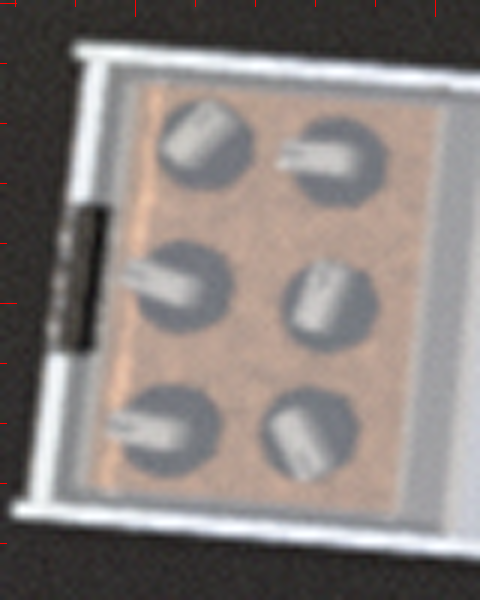

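View pics/pan_t.png

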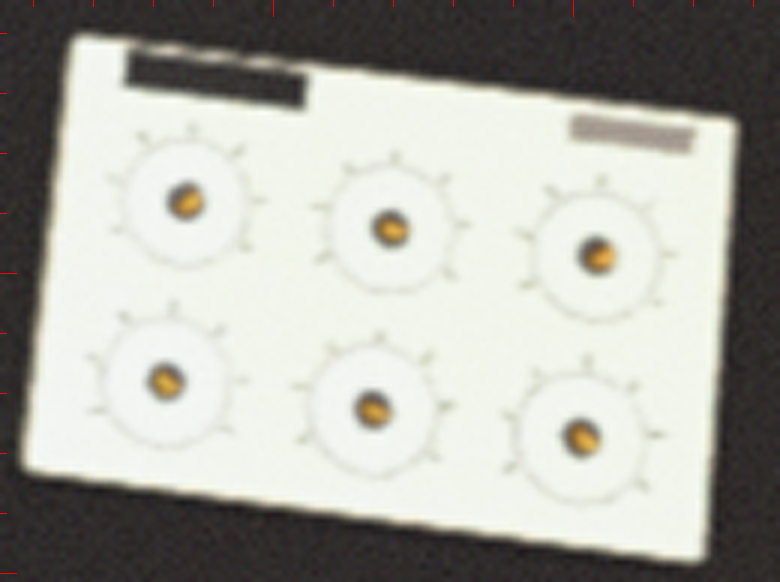

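View pics/pan_s.png

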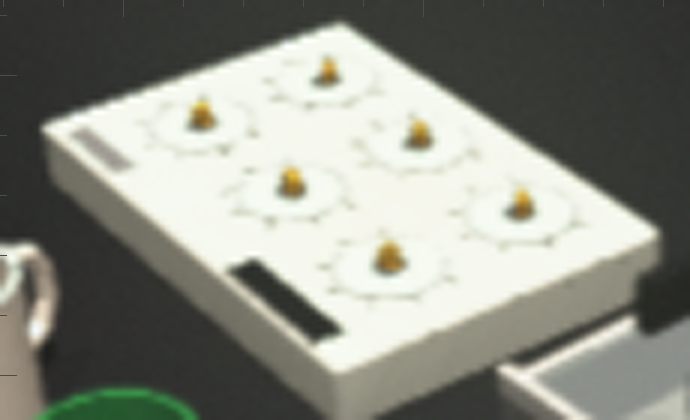

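```bash
cat >> h.py <<'E'
from scipy.optimize import least_squares
KT=np.array([[375.22211964,0,320.96319902],[0,375.22211964,205.39759934],[0,0,1]]);RT=np.array([2.15532129,-2.11520379,.12982095]);TT=np.array([.02644532,.63978578,1.0444053])
KS=np.array([[377.97257445,0,315.91163644],[0,377.97257445,204.40063662],[0,0,1]]);RS=np.array([.94981092,2.36844118,-1.21647581]);TS=np.array([.43324743,-.20319667,1.42897023])
CAM={'t':(KT,RT,TT),'s':(KS,RS,TS)}
def proj(c,P):
    K,r,t=CAM[c]; return cv2.projectPoints(np.float64(P).reshape(-1,1,3),r,t,K,None)[0].reshape(-1,2)
def back(c,uv,z):
    K,r,t=CAM[c]; R=cv2.Rodrigues(r)[0]; uv=np.atleast_2d(uv)
    d=np.c_[uv,np.ones(len(uv))]@np.linalg.inv(K).T@R; o=-R.T@t
    return o+d*((z-o[2])/d[:,2])[:,None]
def tri(ut,us):
    P=[]
    for c in 'ts':
        K,r,t=CAM[c]; P.append(K@np.c_[cv2.Rodrigues(r)[0],t])
    X=cv2.triangulatePoints(P[0],P[1],np.float64(ut).reshape(-1,2).T,np.float64(us).reshape(-1,2).T); return (X[:3]/X[3]).T
def uncrop(p,x0,y0,k=6): return np.float64(p)/k+[x0-.5+.5/k,y0-.5+.5/k]  # pixel-centre convention
def SE2(q,P):
    P=np.float64(P); c,s=np.cos(q[2]),np.sin(q[2]); return np.c_[q[0]+c*P[:,0]-s*P[:,1],q[1]+s*P[:,0]+c*P[:,1],P[:,2]]
E
cat > m1.py <<'E'
from h import *
np.set_printoptions(precision=4,suppress=True)
top=cv2.imread('pics/top0.png'); sc=cv2.imread('pics/scene0.png')
# panel corners (crop readings): order: top-left(img), top-right, bottom-right, bottom-left
ct=uncrop([(75,35),(738,118),(703,562),(24,468)],355,205)
cs=uncrop([(340,375),(42,127),(340,22),(660,233)],230,138)
print('corners tri',tri(ct,cs))
# +x (ahead)=image up, +y = image left
C=[(.105,.16,.04),(.105,-.16,.04),(-.105,-.16,.04),(-.105,.16,.04)]
def brass(im):
    f=im.astype(float); m=((f[:,:,2]-f[:,:,0])>45).astype(np.uint8); return f,m
S=np.array([(-.055,.098),(-.055,0),(-.055,-.098),(.031,.098),(.031,0),(.031,-.098)])
for sub in ('t','s','ts'):
    f=lambda q:np.concatenate([(proj(c,SE2(q,C))-o).ravel() for c,o in (('t',ct),('s',cs)) if c in sub])
    r=least_squares(f,[.5,-.2,0]); print(sub,r.x,np.degrees(r.x[2]),np.abs(r.fun).max())
q=r.x
for c,im in (('t',top),('s',sc)):
    f=im.astype(float); w=np.clip(f[:,:,2]-f[:,:,0]-40,0,None)
    for i in range(6):
        u=proj(c,SE2(q,[(*S[i],.05)]))[0]; x,y=np.round(u).astype(int)
        W=w[y-5:y+6,x-5:x+6]; yy,xx=np.mgrid[y-5:y+6,x-5:x+6]
        print(c,i,u,'brass',(W*xx).sum()/W.sum()-u[0],(W*yy).sum()/W.sum()-u[1])
k=uncrop([(206,145),(338,163),(183,287),(330,306),(168,431),(310,434)],178,200)
print('knobs',back('t',k,.026))
print('handle',back('t',uncrop([(92,205),(75,352)],178,200),.096))
print('box corners',back('t',uncrop([(75,45),(12,512)],178,200),.071))
E
python3 m1.py
```

```text
corners tri [[ 0.6265 -0.0949  0.0381]
 [ 0.5917 -0.4125  0.0392]
 [ 0.3841 -0.3879  0.0411]
 [ 0.4205 -0.0721  0.0396]]
t [ 0.5066 -0.2427 -0.1124] -6.4391592963648785 0.4212754140134223
s [ 0.5053 -0.2402 -0.1098] -6.293633369669189 0.7972250704258386
ts [ 0.5059 -0.2419 -0.1112] -6.370535222351656 0.9918100289945642
t 0 [382.3376 268.4254] brass -0.04235767411228153 0.08594989206824266
t 1 [417.1428 273.0814] brass -0.14807700028899262 0.12866371473290883
t 2 [452.2114 277.7728] brass -0.3109532008364795 0.06488987503701082
t 3 [385.5998 238.123 ] brass 0.5132973117745792 0.3165294140360402
t 4 [420.0229 242.6134] brass -0.08140552957235059 0.31409742666389207
t 5 [454.7035 247.1374] brass 0.2684166547048221 0.3901296713528666
s 0 [315.9283 170.8904] brass 0.6712653431087006 0.11760841374612596
s 1 [298.8693 159.3496] brass 0.6295698698293108 -0.009399701734565724
s 2 [283.4214 148.8989] brass 0.9174626706445679 0.1899855567726263
s 3 [294.0567 179.76  ] brass 0.43523192622990337 0.38839701816851857
s 4 [277.566  167.3928] brass 0.6441754956251771 -0.03631475766158587
s 5 [262.6806 156.2296] brass 0.5288198495334768 0.06854664342506567
knobs [[0.5817 0.3609 0.026 ]
 [0.574  0.2949 0.026 ]
 [0.5119 0.3678 0.026 ]
 [0.5041 0.295  0.026 ]
 [0.4424 0.3707 0.026 ]
 [0.4424 0.3014 0.026 ]]
handle [[0.5467 0.3898 0.096 ]
 [0.4795 0.3929 0.096 ]]
box corners [[0.6243 0.4125 0.071 ]
 [0.4055 0.4264 0.071 ]]
```

```bash
cat > plan.py <<'E'
import numpy as np, json, sys
from bench import robot
from scipy.spatial.transform import Rotation as R
def pose():
    s=robot.state(); M=R.from_quat(s['ee_rot']).as_matrix()
    return np.array(s['tcp_pos']), np.degrees(np.arctan2(M[1,1],M[0,1])), s
def plan(wps,p=None,a=None):
    """wps: (x,y,z,a,g): a = world angle of tool y (deg), turned first (during z motion if xy is the same)."""
    if p is None: p,a,s=pose(); print('start',p.round(4),round(a,2),'q7',round(s['qpos'][6],3),'t',round(s['clock'],2))
    p=np.array(p,float); rows=[]
    for x,y,z,b,g in wps:
        roll=-(b-a)/180; d=np.array([x,y,z])-p; xy=np.hypot(d[0],d[1])>2e-4
        t=np.radians(b); L=np.array([[-np.sin(t),np.cos(t),0],[np.cos(t),np.sin(t),0],[0,0,-1]])
        nr=int(np.ceil(abs(roll)/.0395-1e-6)); lr=np.diff(np.round(np.linspace(0,roll,nr+1),3)) if nr else []
        if xy:
            for v in lr: rows.append([[0,0,0],round(v,3),g])
            lr=[]
        s=L@d/.25; n=max(int(np.ceil(np.linalg.norm(s)/.16-1e-6)),len(lr))
        if n==0: continue
        cum=np.round(np.linspace(0,1,n+1)[:,None]*s,3); dd=np.diff(cum,axis=0)
        rows+= [[[round(float(k),3)+0 for k in dd[i]],round(float(lr[i]),3) if i<len(lr) else 0,g] for i in range(n)]
        p=p+L.T@(cum[-1]*.25); a=a-np.round(roll,3)*180
    for i in range(0,len(rows),8): print(json.dumps(rows[i:i+8]).replace(' ',''))
    print('end',p.round(4),round(a,2))
E
python3 - <<'E'
from plan import *
plan([(.513,.391,.222,86.4,0),(.513,.391,.094,86.4,0)])
E
```

```text
start [0.2293 0.5811 0.2219] 68.47 q7 -0.053 t 0.1
[[[0,0,0],-0.033,0],[[0,0,0],-0.033,0],[[0,0,0],-0.034,0],[[-0.131,-0.076,0.0],0,0],[[-0.131,-0.077,0.0],0,0],[[-0.131,-0.076,0.0],0,0],[[-0.132,-0.077,0.0],0,0],[[-0.131,-0.076,0.0],0,0]]
[[[-0.131,-0.076,0.0],0,0],[[-0.131,-0.077,0.0],0,0],[[-0.131,-0.076,0.0],0,0],[[-0.131,-0.077,0.0],0,0],[[0.0,0.0,0.128],0.0,0],[[0.0,0.0,0.128],0,0],[[0.0,0.0,0.128],0,0],[[0.0,0.0,0.128],0,0]]
end [0.5129 0.3909 0.0939] 86.47
```

{"name": "send_rows", "arguments": {"steps": [[[0,0,0],-0.033,0],[[0,0,0],-0.033,0],[[0,0,0],-0.034,0],[[-0.131,-0.076,0],0,0],[[-0.131,-0.077,0],0,0],[[-0.131,-0.076,0],0,0],[[-0.132,-0.077,0],0,0],[[-0.131,-0.076,0],0,0]], "newtons": 15}}

```text
clock: 0.77
tcp_pos: [0.3884, 0.4745, 0.2223]
ee_rot: [0.031, 1.0, -0.0, -0.0]
ft_force: [1.1, 0.7, -0.3]
opening: 0.0477
grasp_force: 0.0
```

{"name": "send_rows", "arguments": {"steps": [[[-0.131,-0.076,0],0,0],[[-0.131,-0.077,0],0,0],[[-0.131,-0.076,0],0,0],[[-0.131,-0.077,0],0,0],[[0,0,0],0,0],[[0,0,0],0,0]]}}

```text
clock: 1.27
tcp_pos: [0.5149, 0.3895, 0.2219]
ee_rot: [0.033, 0.999, -0.001, -0.0]
ft_force: [-0.7, 0.3, -0.3]
opening: 0.0468
grasp_force: 0.0
```

{"name": "send_rows", "arguments": {"steps": [[[0,0,0.128],0,0],[[0,0,0.128],0,0],[[0,0,0.128],0,0],[[0,0,0.128],0,0],[[0,0,0],0,0],[[0,0,0],0,-1],[[0,0,0],0,-1],[[0,0,0],0,-1]]}}

```text
clock: 1.93
tcp_pos: [0.5126, 0.3922, 0.0948]
ee_rot: [0.03, 1.0, 0.0, -0.0]
ft_force: [-0.1, 0.1, 0.7]
opening: 0.0304
grasp_force: 0.0
```

{"name": "send_rows", "arguments": {"steps": [[[0,0,0],0,-1],[[0,0,0],0,-1],[[0,0,0],0,-1],[[0,0,0],0,-1]]}}

```text
clock: 2.27
tcp_pos: [0.5131, 0.3919, 0.0948]
ee_rot: [0.031, 1.0, 0.0, 0.0]
ft_force: [-2.2, 1.1, 2.8]
opening: 0.0121
grasp_force: 15.0
```

{"name": "send_rows", "arguments": {"steps": [[[0,-0.04,0],0,-1],[[0,-0.1,0],0,-1],[[0,-0.1,0],0,-1],[[0,-0.1,0],0,-1],[[0,-0.1,0],0,-1],[[0,-0.1,0],0,-1],[[0,-0.08,0],0,-1],[[0,-0.03,0],0,-1]]}}

```text
clock: 2.93
tcp_pos: [0.5028, 0.2294, 0.0949]
ee_rot: [0.031, 1.0, 0.002, 0.0]
ft_force: [0.1, 30.0, -14.9]
opening: 0.0176
grasp_force: 15.0
```

{"name": "send_rows", "arguments": {"steps": [[[0,-0.01,0],0,-1],[[0,0,0],0,-1]]}}

```text
clock: 3.1
tcp_pos: [0.5029, 0.231, 0.0949]
ee_rot: [0.03, 1.0, 0.003, 0.001]
ft_force: [2.1, 30.5, -13.2]
opening: 0.0142
grasp_force: 15.0
```

```bash
python3 -c "
from plan import *
for i in range(3): p,a,s=pose(); print(p,a,s['ft_force'],s['opening']); robot.read_camera('top')"
```

```text
[0.50290395 0.2310073  0.09491571] 86.6087445733227 [  2.1196256   30.50035613 -13.22972585] 0.01424507104120311
[0.50294666 0.2316127  0.09491839] 86.64268166279331 [  2.09932591  31.57239089 -12.66423255] 0.013120020306222441
[0.50297228 0.23194307 0.09491549] 86.66861761359789 [  2.6151559   30.24642692 -11.46047192] 0.012586344855988555
```

{"name": "send_rows", "arguments": {"steps": [[[0,0.01,0],0,-1],[[0,0.01,0],0,-0.4],[[0,0,0],0,-0.2],[[0,0,0],0,-0.2],[[0,0,0],0,-0.2],[[0,0,-0.1],0,-0.2],[[0,0,-0.15],0,-0.2],[[0,0,-0.15],0,-0.2]]}}

```text
clock: 3.92
tcp_pos: [0.5028, 0.2309, 0.1951]
ee_rot: [0.031, 1.0, -0.001, -0.001]
ft_force: [0.2, 0.2, 0.3]
opening: 0.0377
grasp_force: 0.0
```

{"name": "send_rows", "arguments": {"steps": [[[0,-0.16,0],0,-0.2],[[0,-0.16,0],0,-0.2],[[0,-0.16,0],0,-0.2],[[0,-0.16,0],0,-0.2],[[0,-0.16,0],0,-0.2],[[0.1,-0.1,0],0,-0.2],[[0,0,0],0,-0.2],[[0,0,0],0,-0.2]]}}

```text
clock: 4.58
tcp_pos: [0.4638, 0.0073, 0.1948]
ee_rot: [0.032, 0.999, 0.0, 0.0]
ft_force: [-0.7, 1.4, 0.5]
opening: 0.0374
grasp_force: 0.0
```

```bash
python3 - <<'E'
from plan import *; from h import *
for n in ("scene","top"):
    c=robot.read_camera(n); cv2.imwrite(f"pics/{n}1.png",c["img"][:,:,::-1])
print(pose()[:2])
crop('pics/top1.png','pics/kt1.png',178,258,200,300,6)
crop('pics/scene1.png','pics/ks1.png',385,495,215,295,7)
E
```

```text
(array([0.46487586, 0.00920165, 0.19468145]), np.float64(86.48421252785187))
```

View pics/kt1.png

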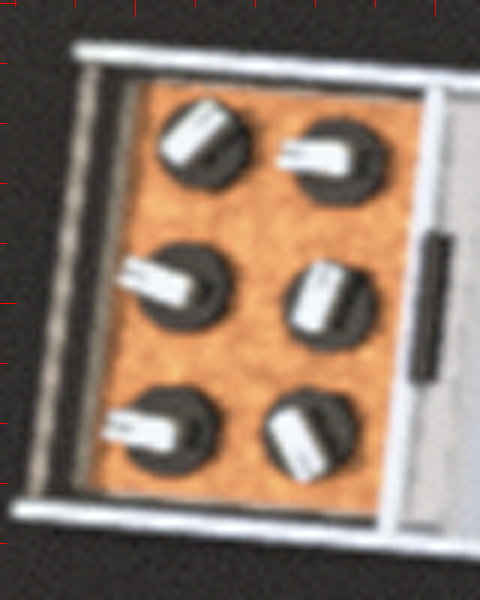

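View pics/ks1.png

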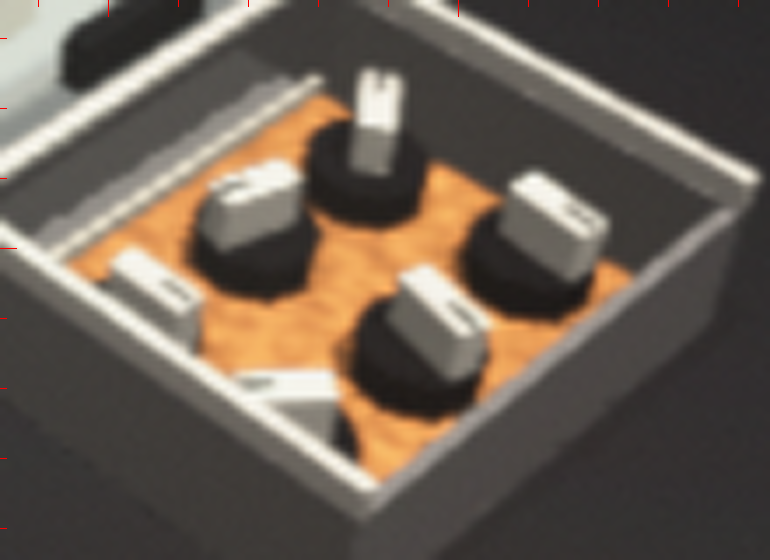

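```bash
cat > fit.py <<'E'
from h import *
from scipy.optimize import minimize
SS=8
def circ(r,z,n=40,flat=None):
    t=np.linspace(0,2*np.pi,n,endpoint=False); x=r*np.cos(t); 
    if flat is not None: x=np.minimum(x,flat)
    return np.c_[x,r*np.sin(t),np.full(n,z)]
def rect(x0,x1,h,z): return np.float64([(x0,-h,z),(x1,-h,z),(x1,h,z),(x0,h,z)])
def knob_layers(): 
    b,t=rect(-.0115,.0215,.007,.018),rect(-.0115,.0215,.007,.042)
    return [np.r_[circ(.023,0),circ(.023,.018)],circ(.023,.018),np.r_[b,t],t]
def spin_layers(rd=.0085):
    D=lambda k,z:circ(.007*k,z,60,.0035*k)
    return ([circ(rd,0)] if rd else [])+[np.r_[D(1,0),D(1,.009)],np.r_[D(1,.009),D(2/3,.0135)],D(2/3,.0135)]
def resid(c,im,layers,pose,z,win,exclude=None):
    x0,x1,y0,y1=win; n=len(layers)
    lab=np.zeros(((y1-y0)*SS,(x1-x0)*SS),np.uint8)
    for i,L in enumerate(layers):
        P=SE2(pose,L); P[:,2]+=z; u=(proj(c,P)-[x0,y0]+.5)*SS-.5
        h=cv2.convexHull(np.float32(u)); cv2.fillConvexPoly(lab,np.int32(np.round(h*16)),i+1,shift=4)
    A=np.stack([cv2.resize(cv2.GaussianBlur((lab==i).astype(np.float32),(0,0),SS*.5),(x1-x0,y1-y0),interpolation=cv2.INTER_AREA).ravel() for i in range(n+1)],1)
    B=im[y0:y1,x0:x1].reshape(-1,3).astype(float)
    X=np.linalg.lstsq(A.T@A+.05*np.eye(n+1),A.T@B,rcond=None)[0]; return ((A@X-B)**2).mean()
def win(c,pose,z,r):
    u=np.round(proj(c,[(pose[0],pose[1],z)])[0]).astype(int); return (u[0]-r,u[0]+r+1,u[1]-r,u[1]+r+1)
E
cat > m2.py <<'E'
from fit import *
np.set_printoptions(precision=4,suppress=True)
I={'t':cv2.imread('pics/top1.png'),'s':cv2.imread('pics/scene1.png')}
K0=dict(A=(.5817,.3609,-45),B=(.574,.2949,88),C=(.5119,.3678,70),D=(.5041,.295,-15),E=(.4424,.3707,85),F=(.4424,.3014,-155))
L=knob_layers()
for k,(x,y,a) in K0.items():
    for cs in ('t','s','ts'):
        if 's' in cs and k in 'AB': continue
        W={c:win(c,(x,y),.03,11 if c=='t' else 13) for c in cs}
        f=lambda p:sum(resid(c,I[c],L,(p[0],p[1],p[2]/10),p[3],W[c]) for c in cs)
        fz=(lambda p:f([*p,.008]))
        x0=[x,y,np.radians(a)*10]
        if cs=='ts': fun,x0=f,x0+[.008]
        else: fun=fz
        r=minimize(fun,x0,method='Nelder-Mead',options=dict(initial_simplex=np.array([x0]+[np.array(x0)+np.eye(len(x0))[i]*([.006,.006,1.5,.006][i]) for i in range(len(x0))]),maxiter=150,xatol=2e-4))
        print(k,cs,r.x[:2],round(np.degrees(r.x[2]/10),1),r.x[3:],round(r.fun,1))
E
python3 m2.py
```

```text
A t [0.5823 0.3633] -42.6 [] 577.3
B t [0.5748 0.2949] 85.7 [] 169.3
C t [0.5119 0.3684] 70.4 [] 329.6
C s [0.5081 0.3688] 69.7 [] 1770.8
C ts [0.5116 0.369 ] 69.6 [0.0109] 2235.6
D t [0.5039 0.2968] -18.4 [] 163.7
D s [0.4987 0.2954] -12.8 [] 1836.1
D ts [0.5031 0.2966] -16.8 [0.0109] 2101.8
E t [0.4424 0.3704] 79.7 [] 391.9
E s [0.4385 0.3716] 76.6 [] 2074.1
E ts [0.4424 0.3715] 78.2 [0.0106] 2614.3
F t [0.4424 0.3033] -151.8 [] 189.0
F s [0.4388 0.3032] -149.6 [] 2097.3
F ts [0.4421 0.3038] -150.0 [0.0089] 2401.6
```

```bash
cat > m3.py <<'E'
from fit import *
np.set_printoptions(precision=4,suppress=True,linewidth=150)
I={'t':cv2.imread('pics/top0.png'),'s':cv2.imread('pics/scene0.png')}
S=np.array([(-.055,.098),(-.055,0),(-.055,-.098),(.031,.098),(.031,0),(.031,-.098)])
Q={'t':(.5066,-.2427,-.1124),'s':(.5053,-.2402,-.1098)}
for i in range(6):
    tot={}
    for c in 'ts':
        x,y,_=SE2(Q[c],[(*S[i],0)])[0]; W=win(c,(x,y),.045,6); best={}
        for rd in (.0085,):
            L=spin_layers(rd); p=np.array([x,y])
            for a in range(-180,180,30):
                r=minimize(lambda p:resid(c,I[c],L,(p[0],p[1],np.radians(a)),.04,W),p,method='Nelder-Mead',options=dict(initial_simplex=[p,p+[.003,0],p+[0,.003]],maxiter=40,xatol=2e-4))
                best[a]=r.fun; tot.setdefault(a,[]).append((r.fun,r.x))
    print(i,'t:',np.array([tot[a][0][0] for a in tot]).round(0),'s:',np.array([tot[a][1][0] for a in tot]).round(0))
    for j,c in enumerate('ts'):
        a=min(tot,key=lambda a:tot[a][j][0]); print('   ',c,a,tot[a][j][1],SE2(Q[c],[(*S[i],0)])[0])
E
python3 m3.py
```

```text
0 t: [56. 54. 47. 33. 19. 16. 28. 40. 41. 42. 41. 54.] s: [135. 135. 134. 125.  97. 106. 149. 134. 120. 124. 124. 136.]
    t -30 [ 0.4626 -0.1393] [ 0.4629 -0.1391  0.    ]
    s -60 [ 0.4594 -0.1405] [ 0.4614 -0.1368  0.    ]
1 t: [53. 52. 48. 40. 27. 16. 19. 32. 41. 42. 46. 53.] s: [66. 71. 72. 68. 51. 48. 72. 72. 63. 70. 66. 70.]
    t -30 [ 0.4516 -0.2364] [ 0.4519 -0.2365  0.    ]
    s -30 [ 0.4481 -0.2382] [ 0.4506 -0.2342  0.    ]
2 t: [71. 64. 57. 40. 24. 26. 35. 50. 59. 62. 69. 75.] s: [225. 227. 225. 219. 194. 190. 230. 231. 212. 216. 214. 225.]
    t -60 [ 0.4406 -0.334 ] [ 0.441  -0.3339  0.    ]
    s -30 [ 0.4371 -0.335 ] [ 0.4399 -0.3316  0.    ]
3 t: [62. 61. 60. 58. 54. 43. 30. 23. 29. 34. 44. 50.] s: [ 97. 104. 104. 137.  90.  98. 102.  99.  99. 104.  99. 110.]
    t 30 [ 0.548  -0.1492] [ 0.5484 -0.1488  0.    ]
    s -60 [ 0.5448 -0.1509] [ 0.5469 -0.1462  0.    ]
4 t: [69. 67. 60. 50. 32. 22. 28. 42. 53. 52. 58. 62.] s: [ 92. 102. 102.  99.  91.  89.  94.  93.  96. 109. 101.  91.]
    t -30 [ 0.5368 -0.2463] [ 0.5374 -0.2462  0.    ]
    s -30 [ 0.5339 -0.2481] [ 0.5361 -0.2436  0.    ]
5 t: [81. 68. 59. 51. 49. 44. 37. 32. 36. 53. 70. 79.] s: [100. 110. 108. 104.  89.  91. 101. 110. 100. 105.  99.  98.]
    t 30 [ 0.526  -0.3436] [ 0.5264 -0.3436  0.    ]
    s -60 [ 0.5234 -0.3453] [ 0.5254 -0.341   0.    ]
```

```bash
python3 - <<'E'
from bench import robot
from fit import *
for n,N in (("top",12),("scene",8)):
    im=np.mean([robot.read_camera(n)["img"][:,:,::-1].astype(float) for _ in range(N)],0); np.save(f'{n}_avg.npy',im)
im=np.load('top_avg.npy').astype(np.float32)
S=np.array([(-.055,.098),(-.055,0),(-.055,-.098),(.031,.098),(.031,0),(.031,-.098)])
tiles=[]
for i in (3,4,5,0,1,2):
    x,y,_=SE2((.5063,-.2427,-.1124),[(*S[i],0)])[0]; b=proj('t',[(x,y,.04)])[0]; t=proj('t',[(x,y,.0535)])[0]
    k=24; M=np.float32([[k,0,125-k*b[0]],[0,k,125-k*b[1]]])
    w=np.clip(cv2.warpAffine(im,M,(250,250),flags=cv2.INTER_CUBIC),0,255).astype(np.uint8)
    cv2.circle(w,(125,125),3,(0,0,255),-1); d=(t-b)*k+125; cv2.circle(w,(int(d[0]),int(d[1])),3,(255,0,0),-1); cv2.putText(w,str(i),(5,25),0,.8,(0,0,255),2); tiles.append(w)
cv2.imwrite('pics/sp.png',np.vstack([np.hstack(tiles[:3]),np.hstack(tiles[3:])]))
E
sed -i "s#I={.*#I={'t':np.load('top_avg.npy'),'s':np.load('scene_avg.npy')}#; s/range(-180,180,30)/range(-180,180,20)/" m3.py; python3 m3.py
```

```text
0 t: [70. 68. 64. 59. 52. 45. 41. 40. 44. 50. 55. 54. 53. 54. 54. 55. 62. 71.] s: [353. 351. 351. 351. 349. 343. 338. 338. 346. 352. 353. 350. 349. 348. 350. 355. 370. 360.]
    t -40 [ 0.4625 -0.1394] [ 0.4629 -0.1391  0.    ]
    s -40 [ 0.4592 -0.1403] [ 0.4614 -0.1368  0.    ]
1 t: [51. 50. 49. 47. 42. 34. 25. 17. 14. 18. 25. 34. 40. 41. 42. 44. 48. 52.] s: [68. 70. 72. 73. 73. 64. 52. 46. 57. 74. 75. 67. 64. 69. 70. 67. 77. 67.]
    t -20 [ 0.4515 -0.2364] [ 0.4519 -0.2365  0.    ]
    s -40 [ 0.4483 -0.2384] [ 0.4506 -0.2342  0.    ]
2 t: [71. 67. 62. 57. 48. 32. 25. 25. 29. 37. 45. 53. 58. 61. 65. 70. 74. 77.] s: [226. 229. 228. 227. 223. 214. 195. 180. 209. 232. 233. 222. 213. 215. 217. 216. 222. 223.]
    t -40 [ 0.4406 -0.3338] [ 0.441  -0.3339  0.    ]
    s -40 [ 0.4373 -0.3352] [ 0.4399 -0.3316  0.    ]
3 t: [60. 58. 56. 56. 55. 53. 53. 45. 36. 27. 21. 20. 25. 30. 36. 42. 47. 51.] s: [149. 156. 157. 156. 155. 144. 141. 150. 150. 154. 152. 150. 151. 153. 156. 150. 157. 150.]
    t 40 [ 0.548  -0.1491] [ 0.5484 -0.1488  0.    ]
    s -60 [ 0.5448 -0.1509] [ 0.5469 -0.1462  0.    ]
4 t: [64. 64. 62. 57. 53. 43. 30. 21. 20. 25. 34. 44. 50. 51. 52. 55. 56. 62.] s: [ 93. 101. 104. 103. 102.  98.  92.  97.  87.  95.  96.  94.  98. 107. 112. 102.  93.  90.]
    t -20 [ 0.5368 -0.2464] [ 0.5374 -0.2462  0.    ]
    s -20 [ 0.5338 -0.2477] [ 0.5361 -0.2436  0.    ]
5 t: [82. 71. 64. 59. 55. 50. 48. 45. 42. 36. 31. 30. 35. 49. 59. 70. 76. 81.] s: [100. 107. 110. 108. 106. 100.  89.  89.  92. 101. 105. 103. 100. 102. 106.  99.  94.  97.]
    t 40 [ 0.526  -0.3436] [ 0.5264 -0.3436  0.    ]
    s -40 [ 0.5232 -0.3462] [ 0.5254 -0.341   0.    ]
```

View pics/sp.png

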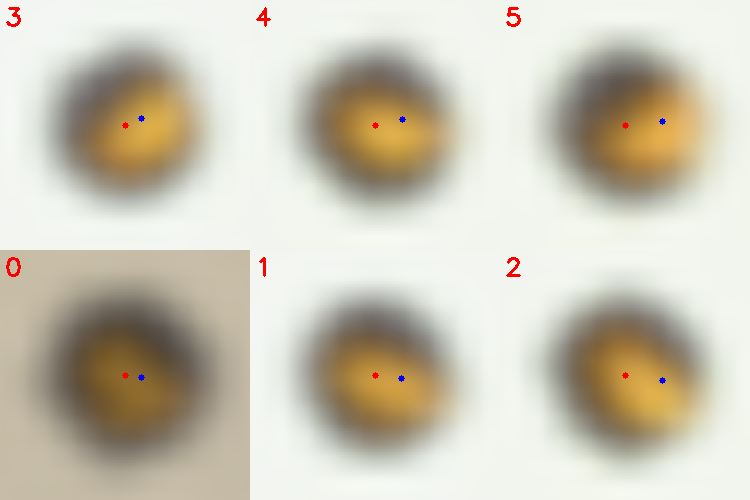

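```bash
sed -i "s#^I={.*#I={'t':np.load('top_avg.npy'),'s':np.load('scene_avg.npy')}#; s/\*p,.008/*p,.0105/; s/('t','s','ts')/'t'/; s/,.03,11 if/,.03,10 if/" m2.py; python3 m2.py; python3 -c "
from plan import *
p,a,s=pose();print(p,a,s['qpos'])"
```

```text
A t [0.5821 0.3625] -42.6 [] 349.1
B t [0.5744 0.2942] 86.2 [] 141.3
C t [0.5119 0.3676] 70.8 [] 218.2
D t [0.5036 0.296 ] -16.6 [] 177.5
E t [0.4427 0.3697] 80.1 [] 262.8
F t [0.4425 0.3025] -151.8 [] 208.0
[0.46456372 0.00877473 0.19450828] 86.46276417333596 [-0.25077474  0.16196565  0.18247072  2.03345662 -0.03593818  0.94905814
  1.45935573]
```

```bash
python3 - <<'E'
from plan import *
plan([(.5036,.296,.17,73.4,-.45),(.5036,.296,.049,73.4,-.45)])
E
```

```text
start [0.4646 0.0088 0.1945] 86.46 q7 1.459 t 5.68
[[[0,0,0],0.036,-0.45],[[0,0,0],0.037,-0.45],[[0.022,0.143,0.012],0,-0.45],[[0.023,0.143,0.013],0,-0.45],[[0.022,0.144,0.012],0,-0.45],[[0.022,0.143,0.012],0,-0.45],[[0.023,0.143,0.012],0,-0.45],[[0.022,0.143,0.013],0,-0.45]]
[[[0.022,0.143,0.012],0,-0.45],[[0.023,0.144,0.012],0,-0.45],[[0.0,0.0,0.121],-0.0,-0.45],[[0.0,0.0,0.121],0,-0.45],[[0.0,0.0,0.121],0,-0.45],[[0.0,0.0,0.121],0,-0.45]]
end [0.5035 0.2961 0.049 ] 73.32
```

{"name": "send_rows", "arguments": {"steps": [[[0,0,0],0.036,-0.45],[[0,0,0],0.037,-0.45],[[0.022,0.143,0.012],0,-0.45],[[0.023,0.143,0.013],0,-0.45],[[0.022,0.144,0.012],0,-0.45],[[0.022,0.143,0.012],0,-0.45],[[0.023,0.143,0.012],0,-0.45],[[0.022,0.143,0.013],0,-0.45]], "newtons": 30}}

```text
clock: 6.35
tcp_pos: [0.494, 0.226, 0.1759]
ee_rot: [0.145, 0.989, 0.0, 0.0]
ft_force: [1.1, -0.6, 0.3]
opening: 0.0258
grasp_force: 0.0
```

{"name": "send_rows", "arguments": {"steps": [[[0.022,0.143,0.012],0,-0.45],[[0.023,0.144,0.012],0,-0.45],[[0,0,0],0,-0.45],[[0,0,0],0,-0.45],[[0,0,0],0,-0.45]]}}

```text
clock: 6.77
tcp_pos: [0.5038, 0.2956, 0.1697]
ee_rot: [0.145, 0.989, -0.0, -0.0]
ft_force: [0.5, -0.5, -0.4]
opening: 0.0258
grasp_force: 0.0
```

```bash
python3 - <<'E'
from plan import *
plan([(.5036,.296,.17,73.4,-.45)])
plan([(.5036,.296,.17,73.4,-.45),(.5036,.296,.049,73.4,-.45)])
E
```

```text
start [0.5038 0.2956 0.1697] 73.32 q7 0.717 t 6.77
[[[0,0,0],-0.0,-0.45],[[0.001,0.001,-0.001],0,-0.45]]
end [0.5037 0.2959 0.1699] 73.32
start [0.5038 0.2956 0.1697] 73.32 q7 0.717 t 6.77
[[[0,0,0],-0.0,-0.45],[[0.001,0.001,-0.001],0,-0.45],[[0.0,0.0,0.121],-0.0,-0.45],[[0.0,0.0,0.121],0,-0.45],[[0.0,0.0,0.121],0,-0.45],[[0.0,0.0,0.121],0,-0.45]]
end [0.5037 0.2959 0.0489] 73.32
```

Tracking is sub-mm once settled. Descend and grip.

{"name": "send_rows", "arguments": {"steps": [[[0,0,0.14],0,-0.45],[[0,0,0.14],0,-0.45],[[0,0,0.14],0,-0.45],[[0,0,0.062],0,-0.45],[[0,0,0],0,-0.45],[[0,0,0],0,-1],[[0,0,0],0,-1],[[0,0,0],0,-1]]}}

```text
clock: 7.43
tcp_pos: [0.5043, 0.2955, 0.0502]
ee_rot: [0.145, 0.989, 0.0, 0.0]
ft_force: [-0.0, -0.0, -1.0]
opening: 0.0136
grasp_force: 30.0
```

{"name": "send_rows", "arguments": {"steps": [[[0,0,0],0,-1],[[0,0,0],0,-1]]}}

```text
clock: 7.6
tcp_pos: [0.5041, 0.2959, 0.05]
ee_rot: [0.145, 0.989, 0.0, 0.0]
ft_force: [-0.6, -1.7, 5.3]
opening: 0.0136
grasp_force: 30.0
```

```bash
python3 - <<'E'
from plan import *
plan([(.5036,.296,.17,73.4,-1),(.5368,-.2464,.17,64,-1),(.5368,-.2464,.1,64,-1)])
E
```

```text
start [0.5041 0.2959 0.05  ] 73.31 q7 0.724 t 7.6
[[[0,0,0],-0.001,-1],[[0.001,0.0,-0.16],0,-1],[[0.0,0.0,-0.16],0,-1],[[0.001,0.0,-0.16],0,-1],[[0,0,0],0.026,-1],[[0,0,0],0.027,-1],[[-0.076,-0.135,0.0],0,-1],[[-0.077,-0.135,0.0],0,-1]]
[[[-0.076,-0.135,0.0],0,-1],[[-0.077,-0.136,0.0],0,-1],[[-0.076,-0.135,0.0],0,-1],[[-0.077,-0.135,0.0],0,-1],[[-0.076,-0.135,0.0],0,-1],[[-0.077,-0.135,0.0],0,-1],[[-0.076,-0.135,0.0],0,-1],[[-0.077,-0.136,0.0],0,-1]]
[[[-0.076,-0.135,0.0],0,-1],[[-0.076,-0.135,0.0],0,-1],[[-0.077,-0.135,0.0],0,-1],[[-0.076,-0.135,0.0],0,-1],[[0.0,0.0,0.14],-0.0,-1],[[0.0,0.0,0.14],0,-1]]
end [ 0.5367 -0.2463  0.1   ] 63.95
```

{"name": "send_rows", "arguments": {"steps": [[[0,0,-0.16],0,-1],[[0,0,-0.16],0,-1],[[0,0,-0.16],0,-1],[[0,0,0],0.026,-1],[[0,0,0],0.027,-1],[[-0.076,-0.135,0],0,-1],[[-0.077,-0.135,0],0,-1]]}}

```text
clock: 8.18
tcp_pos: [0.5078, 0.2194, 0.1697]
ee_rot: [0.225, 0.974, 0.0, 0.0]
ft_force: [1.9, -0.5, -0.4]
opening: 0.0138
grasp_force: 30.0
```

{"name": "send_rows", "arguments": {"steps": [[[-0.076,-0.135,0],0,-1],[[-0.077,-0.136,0],0,-1],[[-0.076,-0.135,0],0,-1],[[-0.077,-0.135,0],0,-1],[[-0.076,-0.135,0],0,-1],[[-0.077,-0.135,0],0,-1],[[-0.076,-0.135,0],0,-1],[[-0.077,-0.136,0],0,-1]]}}

```text
clock: 8.85
tcp_pos: [0.5259, -0.0935, 0.1699]
ee_rot: [0.227, 0.974, 0.0, 0.0]
ft_force: [1.0, -0.2, 0.1]
opening: 0.0137
grasp_force: 30.0
```

{"name": "send_rows", "arguments": {"steps": [[[-0.076,-0.135,0],0,-1],[[-0.076,-0.135,0],0,-1],[[-0.077,-0.135,0],0,-1],[[-0.076,-0.135,0],0,-1],[[0,0,0.14],0,-1],[[0,0,0.14],0,-1],[[0,0,0],0,-1],[[0,0,0],0,-1]]}}

```text
clock: 9.52
tcp_pos: [0.5343, -0.2461, 0.0992]
ee_rot: [0.227, 0.974, 0.0, -0.001]
ft_force: [0.2, 0.2, 1.5]
opening: 0.0138
grasp_force: 30.0
```

```bash
python3 - <<'E'
from plan import *
from h import *
plan([(.5368,-.2464,.1,64,-1)])
for n in ("scene","top"):
    c=robot.read_camera(n); cv2.imwrite(f"pics/{n}2.png",c["img"][:,:,::-1])
a=cv2.imread('pics/scene2.png')[110:210,220:360]; a=cv2.resize(a,None,fx=5,fy=5,interpolation=cv2.INTER_CUBIC); cv2.imwrite('pics/ins.png',a)
E
```

```text
start [ 0.5343 -0.2461  0.0992] 63.79 q7 1.645 t 9.52
[[[0,0,0],-0.001,-1],[[-0.01,0.003,-0.003],0,-1]]
end [ 0.5368 -0.2465  0.0999] 63.97
```

View pics/ins.png

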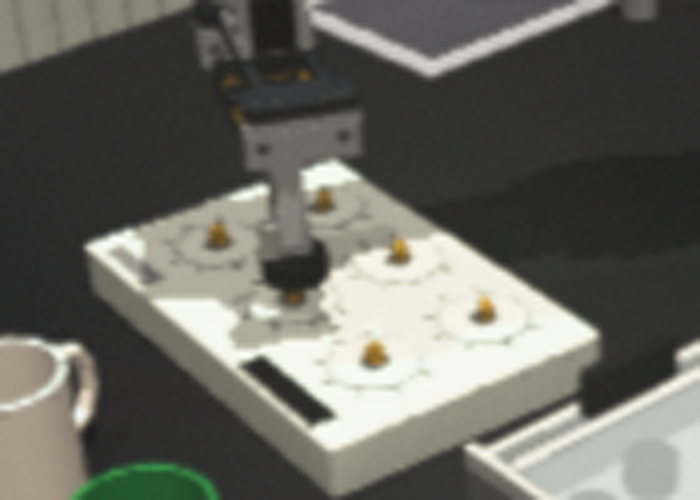

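{"name": "send_rows", "arguments": {"steps": [[[0,0,0],0,-1],[[0,0,0],0,-1],[[0,0,0],0,-1]]}}

```text
clock: 9.87
tcp_pos: [0.5355, -0.2464, 0.1007]
ee_rot: [0.227, 0.974, -0.0, 0.001]
ft_force: [0.6, -0.0, 0.3]
opening: 0.0141
grasp_force: 30.0
```

```bash
python3 - <<'E'
from plan import *
plan([(.5368,-.2464,.1,64,-1)])
E
```

```text
start [ 0.5355 -0.2464  0.1007] 63.81 q7 1.645 t 9.87
[[[0,0,0],-0.001,-1],[[-0.005,0.002,0.003],0,-1]]
end [ 0.5368 -0.2465  0.0999] 63.99
```

{"name": "send_rows", "arguments": {"steps": [[[0,0,0.016],0,-1],[[0,0,0.016],0,-1],[[0,0,0],0,-1],[[0,0,0],0,-1],[[0,0,0],0,-1]]}}

```text
clock: 10.28
tcp_pos: [0.5352, -0.2465, 0.0916]
ee_rot: [0.227, 0.974, -0.0, 0.0]
ft_force: [2.9, -1.2, -0.1]
opening: 0.0141
grasp_force: 30.0
```

{"name": "send_rows", "arguments": {"steps": [[[0,0,0.008],0,-1],[[0,0,0.008],0,-1],[[0,0,0],0,-1],[[0,0,0],0,-1]]}}

```text
clock: 10.62
tcp_pos: [0.536, -0.2471, 0.0877]
ee_rot: [0.227, 0.974, -0.0, 0.001]
ft_force: [9.1, -4.9, -4.0]
opening: 0.0137
grasp_force: 30.0
```

{"name": "send_rows", "arguments": {"steps": [[[-0.005,0,0],0,-1],[[0,0,0.01],0,-1],[[0,0,0.01],0,-1],[[0,0,0],0,-1],[[0,0,0],0,-1]]}}

```text
clock: 11.03
tcp_pos: [0.5366, -0.2474, 0.0823]
ee_rot: [0.227, 0.974, -0.0, 0.001]
ft_force: [8.0, -4.2, -4.7]
opening: 0.0136
grasp_force: 30.0
```

{"name": "send_rows", "arguments": {"steps": [[[0,0,0.008],0,-1],[[0,0,0.008],0,-1],[[0,0,0],0,-1],[[0,0,0],0,-1]]}}

```text
clock: 11.37
tcp_pos: [0.5372, -0.2476, 0.0796]
ee_rot: [0.227, 0.974, -0.0, 0.001]
ft_force: [3.0, -3.2, 15.1]
opening: 0.0136
grasp_force: 30.0
```

```bash
python3 - <<'E'
from plan import *
p,a,s=pose()
plan([(p[0],p[1],.16,47.4,-.45),(.5821,.3625,.16,47.4,-.45),(.5821,.3625,.08,47.4,-.45)])
E
```

```text
start [ 0.5372 -0.2476  0.0796] 63.78 q7 1.654 t 11.37
[[[0.0,0.0,-0.107],0.03,-0.45],[[0.0,0.0,-0.107],0.031,-0.45],[[0.0,0.0,-0.108],0.03,-0.45],[[0,0,0],0.0,-0.45],[[0.095,0.12,0.0],0,-0.45],[[0.095,0.12,0.0],0,-0.45],[[0.095,0.12,0.0],0,-0.45],[[0.095,0.12,0.0],0,-0.45]]
[[[0.095,0.119,0.0],0,-0.45],[[0.095,0.12,0.0],0,-0.45],[[0.095,0.12,0.0],0,-0.45],[[0.095,0.12,0.0],0,-0.45],[[0.095,0.12,0.0],0,-0.45],[[0.095,0.12,0.0],0,-0.45],[[0.095,0.12,0.0],0,-0.45],[[0.095,0.12,0.0],0,-0.45]]
[[[0.095,0.119,0.0],0,-0.45],[[0.095,0.12,0.0],0,-0.45],[[0.095,0.12,0.0],0,-0.45],[[0.095,0.12,0.0],0,-0.45],[[0.0,0.0,0.107],0.0,-0.45],[[0.0,0.0,0.107],0,-0.45],[[0.0,0.0,0.106],0,-0.45]]
end [0.582  0.3626 0.0801] 47.4
```

{"name": "send_rows", "arguments": {"steps": [[[0,0,0],0,-0.45],[[0,0,0],0,-0.45],[[0,0,0],0,-0.45],[[0,0,-0.1],0,-0.45],[[0,0,-0.11],0.03,-0.45],[[0,0,-0.12],0.031,-0.45],[[0,0,0],0.03,-0.45],[[0.095,0.12,0],0,-0.45]]}}

```text
clock: 12.03
tcp_pos: [0.538, -0.2149, 0.1626]
ee_rot: [0.37, 0.929, -0.001, 0.002]
ft_force: [0.7, -1.2, -1.5]
opening: 0.0259
grasp_force: 0.0
```

{"name": "send_rows", "arguments": {"steps": [[[0.095,0.12,0],0,-0.45],[[0.095,0.12,0],0,-0.45],[[0.095,0.12,0],0,-0.45],[[0.095,0.119,0],0,-0.45],[[0.095,0.12,0],0,-0.45],[[0.095,0.12,0],0,-0.45],[[0.095,0.12,0],0,-0.45],[[0.095,0.12,0],0,-0.45]]}}

```text
clock: 12.7
tcp_pos: [0.5606, 0.0981, 0.1607]
ee_rot: [0.363, 0.932, -0.0, -0.0]
ft_force: [1.0, -0.9, -0.6]
opening: 0.0259
grasp_force: 0.0
```

{"name": "send_rows", "arguments": {"steps": [[[0.095,0.12,0],0,-0.45],[[0.095,0.12,0],0,-0.45],[[0.095,0.12,0],0,-0.45],[[0.095,0.119,0],0,-0.45],[[0.095,0.12,0],0,-0.45],[[0.095,0.12,0],0,-0.45],[[0.095,0.12,0],0,-0.45],[[0,0,0],0,-0.45]]}}

```text
clock: 13.37
tcp_pos: [0.5782, 0.3715, 0.1596]
ee_rot: [0.36, 0.933, 0.001, -0.001]
ft_force: [0.2, 1.4, -0.6]
opening: 0.0256
grasp_force: 0.0
```

{"name": "send_rows", "arguments": {"steps": [[[0,0,0],0,-0.45],[[0,0,0],0,-0.45]]}}

```text
clock: 13.53
tcp_pos: [0.5806, 0.3623, 0.1602]
ee_rot: [0.363, 0.932, -0.001, -0.0]
ft_force: [0.8, -0.6, -0.5]
opening: 0.0259
grasp_force: 0.0
```

```bash
sed -i 's/^for k,(x,y,a) in K0.items/import sys\nif len(sys.argv)>1: K0={k:K0[k] for k in sys.argv[1]}\nfor k,(x,y,a) in K0.items/' m2.py
cat > snap.py <<'E'
# usage: snap.py N : average N top frames
import sys,numpy as np; from bench import robot
np.save('top_avg.npy',np.mean([robot.read_camera('top')['img'][:,:,::-1].astype(float) for _ in range(int(sys.argv[1]))],0))
E
python3 - <<'E'
from plan import *
plan([(.5821,.3625,.16,47.4,-.45),(.5821,.3625,.049,47.4,-.45)])
E
```

```text
start [0.5806 0.3623 0.1602] 47.39 q7 0.318 t 13.53
[[[0,0,0],-0.0,-0.45],[[-0.004,0.005,0.001],0,-0.45],[[0.0,0.0,0.148],-0.0,-0.45],[[0.0,0.0,0.148],0,-0.45],[[0.0,0.0,0.148],0,-0.45]]
end [0.5822 0.3626 0.049 ] 47.39
```

{"name": "send_rows", "arguments": {"steps": [[[-0.003,0.003,0.14],0,-0.45],[[0,0,0.14],0,-0.45],[[0,0,0.1],0,-0.45],[[0,0,0.06],0,-0.45],[[0,0,0],0,-0.45],[[0,0,0],0,-0.45],[[0,0,0],0,-1],[[0,0,0],0,-1]]}}

```text
clock: 14.2
tcp_pos: [0.5828, 0.3635, 0.053]
ee_rot: [0.363, 0.932, 0.001, 0.001]
ft_force: [-0.4, -0.6, 0.3]
opening: 0.0158
grasp_force: 0.2
```

{"name": "send_rows", "arguments": {"steps": [[[0,0,0],0,-1],[[0,0,0],0,-1],[[0,0,0],0,-1]]}}

```text
clock: 14.45
tcp_pos: [0.5828, 0.3636, 0.0528]
ee_rot: [0.363, 0.932, 0.001, 0.001]
ft_force: [-0.7, -2.3, 7.6]
opening: 0.0134
grasp_force: 30.0
```

```bash
python3 - <<'E'
from plan import *
p,a,s=pose()
plan([(p[0],p[1],.16,52,-1),(.4629,-.1402,.16,52,-1),(.4629,-.1402,.098,52,-1)])
E
```

```text
start [0.5828 0.3636 0.0528] 47.4 q7 0.337 t 14.45
[[[0.0,0.0,-0.143],-0.026,-1],[[0.0,0.0,-0.143],0,-1],[[0.0,0.0,-0.143],0,-1],[[0,0,0],0.0,-1],[[-0.066,-0.145,0.0],0,-1],[[-0.067,-0.145,0.0],0,-1],[[-0.066,-0.145,0.0],0,-1],[[-0.066,-0.144,0.0],0,-1]]
[[[-0.067,-0.145,0.0],0,-1],[[-0.066,-0.145,0.0],0,-1],[[-0.067,-0.145,0.0],0,-1],[[-0.066,-0.145,0.0],0,-1],[[-0.066,-0.145,0.0],0,-1],[[-0.067,-0.145,0.0],0,-1],[[-0.066,-0.144,0.0],0,-1],[[-0.066,-0.145,0.0],0,-1]]
[[[-0.067,-0.145,0.0],0,-1],[[0.0,0.0,0.124],0.0,-1],[[0.0,0.0,0.124],0,-1]]
end [ 0.463  -0.1402  0.0981] 52.08
```

{"name": "send_rows", "arguments": {"steps": [[[0,0,-0.143],-0.026,-1],[[0,0,-0.143],0,-1],[[0,0,-0.143],0,-1],[[-0.066,-0.145,0],0,-1],[[-0.067,-0.145,0],0,-1],[[-0.066,-0.145,0],0,-1],[[-0.066,-0.144,0],0,-1]]}}

```text
clock: 15.03
tcp_pos: [0.5447, 0.2068, 0.1592]
ee_rot: [0.325, 0.946, 0.001, 0.001]
ft_force: [1.1, -1.2, -0.5]
opening: 0.0136
grasp_force: 30.0
```

{"name": "send_rows", "arguments": {"steps": [[[-0.067,-0.145,0],0,-1],[[-0.066,-0.145,0],0,-1],[[-0.067,-0.145,0],0,-1],[[-0.066,-0.145,0],0,-1],[[-0.066,-0.145,0],0,-1],[[-0.067,-0.145,0],0,-1],[[-0.066,-0.144,0],0,-1],[[-0.066,-0.145,0],0,-1]]}}

```text
clock: 15.7
tcp_pos: [0.4715, -0.1035, 0.1593]
ee_rot: [0.325, 0.946, 0.0, 0.001]
ft_force: [1.0, 0.0, -0.0]
opening: 0.0141
grasp_force: 30.0
```

{"name": "send_rows", "arguments": {"steps": [[[-0.067,-0.145,0],0,-1],[[0,0,0.124],0,-1],[[0,0,0.116],0,-1],[[0,0,0],0,-1],[[0,0,0],0,-1],[[0,0,0],0,-1],[[0,0,0],0,-1]]}}

```text
clock: 16.28
tcp_pos: [0.4639, -0.1406, 0.0999]
ee_rot: [0.324, 0.946, 0.0, 0.001]
ft_force: [0.3, 0.1, -1.3]
opening: 0.0136
grasp_force: 30.0
```

```bash
python3 - <<'E'
from plan import *
plan([(.4629,-.1402,.098,52,-1)])
E
```

```text
start [ 0.4639 -0.1406  0.0999] 52.13 q7 1.304 t 16.28
[[[0,0,0],0.001,-1],[[0.004,-0.001,0.008],0,-1]]
end [ 0.463  -0.1401  0.0979] 51.95
```

{"name": "send_rows", "arguments": {"steps": [[[0.003,0,0.012],0,-1],[[0,0,0.012],0,-1],[[0,0,0.012],0,-1],[[0,0,0],0,-1],[[0,0,0],0,-1]]}}

```text
clock: 16.7
tcp_pos: [0.4622, -0.1402, 0.0891]
ee_rot: [0.325, 0.946, -0.0, -0.0]
ft_force: [-1.0, -0.9, -1.3]
opening: 0.0136
grasp_force: 30.0
```

{"name": "send_rows", "arguments": {"steps": [[[0,0,0.008],0,-1],[[0,0,0.004],0,-1],[[0,0,0],0,-1]]}}

```text
clock: 16.95
tcp_pos: [0.4622, -0.1403, 0.086]
ee_rot: [0.325, 0.946, -0.0, -0.0]
ft_force: [-0.4, -0.2, -1.5]
opening: 0.0135
grasp_force: 30.0
```

{"name": "send_rows", "arguments": {"steps": [[[0,0,0.008],0,-1],[[0,0,0.008],0,-1],[[0,0,0],0,-1],[[0,0,0],0,-1]]}}

```text
clock: 17.28
tcp_pos: [0.4624, -0.1405, 0.0824]
ee_rot: [0.325, 0.946, -0.0, 0.0]
ft_force: [-1.3, -0.4, 6.6]
opening: 0.0137
grasp_force: 30.0
```

{"name": "send_rows", "arguments": {"steps": [[[0,0,0.006],0,-1],[[0,0,0.002],0,-1],[[0,0,0],0,-1]]}}

```text
clock: 17.53
tcp_pos: [0.463, -0.1409, 0.0816]
ee_rot: [0.325, 0.946, 0.0, 0.001]
ft_force: [-10.0, -0.2, 34.2]
opening: 0.0136
grasp_force: 30.0
```

{"name": "send_rows", "arguments": {"steps": [[[0,0,0],0,-0.45],[[0,0,0],0,-0.45],[[0,0,0],0,-0.45],[[0,0,-0.1],0,-0.45],[[0,0,-0.11],0.039,-0.45],[[0,0,-0.12],0.039,-0.45],[[0,0,0],0.039,-0.45],[[0,0,0],0.039,-0.45]]}}

```text
clock: 18.2
tcp_pos: [0.4632, -0.1403, 0.1642]
ee_rot: [0.547, 0.837, 0.001, 0.001]
ft_force: [-0.2, 0.6, -1.3]
opening: 0.0259
grasp_force: 0.0
```

{"name": "send_rows", "arguments": {"steps": [[[0,0,0],0.039,-0.45],[[0,0,0],0.039,-0.45],[[0,0,0],0.039,-0.45],[[0,0,0],0.039,-0.45],[[0,0,0],0.039,-0.45],[[0,0,0],0.039,-0.45]]}}

```text
clock: 18.7
tcp_pos: [0.4623, -0.1402, 0.1626]
ee_rot: [0.811, 0.585, -0.0, 0.0]
ft_force: [0.4, 0.1, -0.1]
opening: 0.0261
grasp_force: 0.0
```

```bash
python3 snap.py 4; python3 m2.py BCEF; python3 - <<'E'
from plan import *
p,a,s=pose()
plan([(p[0],p[1],.16,-19.2,-.45),(.5119,.3676,.16,-19.2,-.45)])
E
```

```text
B t [0.5744 0.2942] 86.2 [] 144.1
C t [0.5119 0.3675] 70.4 [] 220.1
E t [0.4427 0.3698] 80.3 [] 262.0
F t [0.4425 0.3025] -151.8 [] 211.4
start [ 0.4622 -0.1401  0.1626] -17.83 q7 0.111 t 18.9
[[[0.0,0.0,0.01],0.008,-0.45],[[0,0,0],-0.0,-0.45],[[0.153,-0.037,0.0],0,-0.45],[[0.152,-0.037,0.0],0,-0.45],[[0.153,-0.037,0.0],0,-0.45],[[0.152,-0.037,0.0],0,-0.45],[[0.153,-0.037,0.0],0,-0.45],[[0.152,-0.037,0.0],0,-0.45]]
[[[0.153,-0.037,0.0],0,-0.45],[[0.152,-0.037,0.0],0,-0.45],[[0.153,-0.037,0.0],0,-0.45],[[0.153,-0.036,0.0],0,-0.45],[[0.152,-0.037,0.0],0,-0.45],[[0.153,-0.037,0.0],0,-0.45],[[0.152,-0.037,0.0],0,-0.45]]
end [0.512  0.3675 0.1601] -19.27
```

{"name": "send_rows", "arguments": {"steps": [[[0,0,0.01],0.008,-0.45],[[0.153,-0.037,0],0,-0.45],[[0.152,-0.037,0],0,-0.45],[[0.153,-0.037,0],0,-0.45],[[0.152,-0.037,0],0,-0.45],[[0.153,-0.037,0],0,-0.45],[[0.152,-0.037,0],0,-0.45]]}}

```text
clock: 19.48
tcp_pos: [0.4863, 0.0958, 0.1602]
ee_rot: [0.816, 0.577, 0.0, -0.0]
ft_force: [1.9, -0.8, -0.5]
opening: 0.0256
grasp_force: 0.0
```

{"name": "send_rows", "arguments": {"steps": [[[0.153,-0.037,0],0,-0.45],[[0.152,-0.037,0],0,-0.45],[[0.153,-0.037,0],0,-0.45],[[0.153,-0.036,0],0,-0.45],[[0.152,-0.037,0],0,-0.45],[[0.153,-0.037,0],0,-0.45],[[0.152,-0.037,0],0,-0.45],[[0,0,0],0,-0.45]]}}

```text
clock: 20.15
tcp_pos: [0.5134, 0.375, 0.1591]
ee_rot: [0.814, 0.58, 0.0, -0.001]
ft_force: [0.0, 1.5, 0.2]
opening: 0.0258
grasp_force: 0.0
```

{"name": "send_rows", "arguments": {"steps": [[[0,0,0.1],0,-0.45],[[0,0,0.1],0,-0.45],[[0,0,0],0,-0.45],[[0,0,0],0,-0.45],[[0,0,0],0,-0.45]]}}

```text
clock: 20.57
tcp_pos: [0.5157, 0.3671, 0.1113]
ee_rot: [0.817, 0.577, 0.0, 0.0]
ft_force: [-0.2, -0.3, 1.0]
opening: 0.0258
grasp_force: 0.0
```

```bash
python3 - <<'E'
from plan import *
plan([(.5119,.3676,.111,-19.2,-.45),(.5119,.3676,.050,-19.2,-.45)])
E
```

```text
start [0.5157 0.3671 0.1113] -19.54 q7 -0.81 t 20.57
[[[0,0,0],-0.002,-0.45],[[-0.003,-0.015,0.001],0,-0.45],[[0.0,0.0,0.122],0.0,-0.45],[[0.0,0.0,0.122],0,-0.45]]
end [0.5119 0.3676 0.0501] -19.18
```

{"name": "send_rows", "arguments": {"steps": [[[0,-0.01,0.11],-0.002,-0.45],[[0,0,0.1],0,-0.45],[[0,0,0.035],0,-0.45],[[0,0,0],0,-0.45],[[0,0,0],0,-0.45],[[0,0,0],0,-0.45]]}}

```text
clock: 21.07
tcp_pos: [0.5137, 0.3684, 0.0508]
ee_rot: [0.815, 0.579, 0.001, -0.0]
ft_force: [0.4, 0.3, 0.4]
opening: 0.0256
grasp_force: 0.0
```

{"name": "send_rows", "arguments": {"steps": [[[0,0,0],0,-1],[[0,0,0],0,-1],[[0,0,0],0,-1],[[0,0,0],0,-1],[[0,0,0],0,-1]]}}

```text
clock: 21.48
tcp_pos: [0.5132, 0.3683, 0.05]
ee_rot: [0.815, 0.579, 0.001, -0.0]
ft_force: [-1.7, -1.2, 8.0]
opening: 0.0142
grasp_force: 30.0
```

```bash
python3 - <<'E'
from plan import *
p,a,s=pose()
b=-19.2-92.5
plan([(p[0],p[1],.16,b,-1),(.4518,-.2374,.16,b,-1),(.4518,-.2374,.102,b,-1)])
E
```

```text
start [0.5132 0.3683 0.05  ] -19.19 q7 -0.782 t 21.48
[[[0.0,0.0,-0.031],0.037,-1],[[0.0,0.0,-0.032],0.036,-1],[[0.0,0.0,-0.031],0.037,-1],[[0.0,0.0,-0.032],0.037,-1],[[0.0,0.0,-0.031],0.037,-1],[[0.0,0.0,-0.032],0.036,-1],[[0.0,0.0,-0.031],0.037,-1],[[0.0,0.0,-0.031],0.037,-1]]
[[[0.0,0.0,-0.032],0.036,-1],[[0.0,0.0,-0.031],0.037,-1],[[0.0,0.0,-0.032],0.037,-1],[[0.0,0.0,-0.031],0.037,-1],[[0.0,0.0,-0.032],0.036,-1],[[0.0,0.0,-0.031],0.037,-1],[[0,0,0],-0.0,-1],[[0.042,0.146,0.0],0,-1]]
[[[0.041,0.147,0.0],0,-1],[[0.042,0.146,0.0],0,-1],[[0.042,0.146,0.0],0,-1],[[0.042,0.147,0.0],0,-1],[[0.041,0.146,0.0],0,-1],[[0.042,0.146,0.0],0,-1],[[0.042,0.147,0.0],0,-1],[[0.042,0.146,0.0],0,-1]]
[[[0.041,0.147,0.0],0,-1],[[0.042,0.146,0.0],0,-1],[[0.042,0.146,0.0],0,-1],[[0.042,0.147,0.0],0,-1],[[0.041,0.146,0.0],0,-1],[[0.042,0.146,0.0],0,-1],[[0.042,0.147,0.0],0,-1],[[0.0,0.0,0.116],-0.0,-1]]
[[[0.0,0.0,0.116],0,-1]]
end [ 0.4518 -0.2375  0.102 ] -111.71
```

{"name": "send_rows", "arguments": {"steps": [[[0,0,-0.147],0,-1],[[0,0,-0.147],0,-1],[[0,0,-0.146],0.037,-1],[[0,0,0],0.037,-1],[[0,0,0],0.037,-1],[[0,0,0],0.037,-1],[[0,0,0],0.037,-1],[[0,0,0],0.037,-1]]}}

```text
clock: 22.15
tcp_pos: [0.5127, 0.368, 0.1594]
ee_rot: [0.965, 0.263, 0.0, -0.0]
ft_force: [-0.6, 0.9, -1.1]
opening: 0.0137
grasp_force: 30.0
```

{"name": "send_rows", "arguments": {"steps": [[[0,0,0],0.037,-1],[[0,0,0],0.037,-1],[[0,0,0],0.037,-1],[[0,0,0],0.037,-1],[[0,0,0],0.036,-1],[[0,0,0],0.036,-1],[[0,0,0],0.036,-1],[[0,0,0],0.036,-1]]}}

```text
clock: 22.82
tcp_pos: [0.5127, 0.368, 0.1593]
ee_rot: [0.982, -0.191, 0.0, -0.0]
ft_force: [0.1, 0.5, -0.7]
opening: 0.0136
grasp_force: 30.0
```

{"name": "send_rows", "arguments": {"steps": [[[0.042,0.146,0],0,-1],[[0.041,0.147,0],0,-1],[[0.042,0.146,0],0,-1],[[0.042,0.146,0],0,-1],[[0.042,0.147,0],0,-1],[[0.041,0.146,0],0,-1],[[0.042,0.146,0],0,-1],[[0.042,0.147,0],0,-1]]}}

```text
clock: 23.48
tcp_pos: [0.4815, 0.0636, 0.1593]
ee_rot: [0.982, -0.188, 0.0, -0.0]
ft_force: [1.2, 0.2, -0.9]
opening: 0.0142
grasp_force: 30.0
```

{"name": "send_rows", "arguments": {"steps": [[[0.042,0.146,0],0,-1],[[0.041,0.147,0],0,-1],[[0.042,0.146,0],0,-1],[[0.042,0.146,0],0,-1],[[0.042,0.147,0],0,-1],[[0.041,0.146,0],0,-1],[[0.042,0.146,0],0,-1],[[0.042,0.147,0],0,-1]]}}

```text
clock: 24.15
tcp_pos: [0.4509, -0.2395, 0.1594]
ee_rot: [0.982, -0.188, 0.0, -0.0]
ft_force: [0.8, 0.3, -1.2]
opening: 0.014
grasp_force: 30.0
```

{"name": "send_rows", "arguments": {"steps": [[[0,0,0.116],0,-1],[[0,0,0.116],0,-1],[[0,0,0],0,-1],[[0,0,0],0,-1],[[0,0,0],0,-1],[[0,0,0],0,-1]]}}

```text
clock: 24.65
tcp_pos: [0.4522, -0.2378, 0.1026]
ee_rot: [0.982, -0.188, 0.001, 0.0]
ft_force: [-1.1, 0.4, -1.2]
opening: 0.0134
grasp_force: 30.0
```

```bash
python3 - <<'E'
from plan import *
plan([(.4523,-.2376,.095,-111.7,-1)])
E
```

```text
start [ 0.4522 -0.2378  0.1026] -111.67 q7 -1.068 t 24.65
[[[0,0,0],0.0,-1],[[0.0,-0.001,0.03],0,-1]]
end [ 0.4523 -0.2376  0.0951] -111.67
```

Offset .0395: spindle top contact at ≈.093, home ≈.0795.

{"name": "send_rows", "arguments": {"steps": [[[0,0,0.02],0,-1],[[0,0,0.02],0,-1],[[0,0,0.015],0,-1],[[0,0,0],0,-1],[[0,0,0],0,-1],[[0,0,0],0,-1]]}}

```text
clock: 25.15
tcp_pos: [0.4513, -0.2379, 0.0873]
ee_rot: [0.982, -0.188, -0.0, 0.0]
ft_force: [-0.2, -0.7, -0.5]
opening: 0.0139
grasp_force: 30.0
```

{"name": "send_rows", "arguments": {"steps": [[[0,0,0.01],0,-1],[[0,0,0.008],0,-1],[[0,0,0],0,-1],[[0,0,0],0,-1]]}}

```text
clock: 25.48
tcp_pos: [0.4512, -0.2379, 0.0827]
ee_rot: [0.982, -0.188, -0.0, 0.0]
ft_force: [-0.3, 0.3, -0.7]
opening: 0.0135
grasp_force: 30.0
```

{"name": "send_rows", "arguments": {"steps": [[[0,0,0.008],0,-1],[[0,0,0.005],0,-1],[[0,0,0],0,-1],[[0,0,0],0,-1]]}}

```text
clock: 25.82
tcp_pos: [0.4515, -0.2379, 0.0799]
ee_rot: [0.982, -0.188, 0.0, -0.0]
ft_force: [-2.9, 1.5, 12.4]
opening: 0.0138
grasp_force: 30.0
```

{"name": "send_rows", "arguments": {"steps": [[[0,0,0.004],0,-1],[[0,0,0],0,-1],[[0,0,0],0,-1]]}}

```text
clock: 26.07
tcp_pos: [0.4518, -0.238, 0.0795]
ee_rot: [0.982, -0.188, 0.001, -0.0]
ft_force: [-5.5, 5.3, 28.0]
opening: 0.0135
grasp_force: 30.0
```

{"name": "send_rows", "arguments": {"steps": [[[0,0,0],0,-0.45],[[0,0,0],0,-0.45],[[0,0,0],0,-0.45],[[0,0,-0.1],0,-0.45],[[0,0,-0.11],-0.039,-0.45],[[0,0,-0.12],-0.039,-0.45],[[0,0,0],-0.039,-0.45],[[0,0,0],-0.039,-0.45]]}}

```text
clock: 26.73
tcp_pos: [0.4521, -0.238, 0.1624]
ee_rot: [0.998, 0.059, 0.001, 0.0]
ft_force: [0.3, 0.2, -1.1]
opening: 0.0258
grasp_force: 0.0
```

{"name": "send_rows", "arguments": {"steps": [[[0,0,0],-0.039,-0.45],[[0,0,0],-0.039,-0.45],[[0,0,0],-0.039,-0.45],[[0,0,0],0,-0.45],[[0,0,0],0,-0.45]]}}

```text
clock: 27.15
tcp_pos: [0.4512, -0.238, 0.1609]
ee_rot: [0.972, 0.235, 0.0, -0.0]
ft_force: [-0.5, -0.4, 0.1]
opening: 0.0257
grasp_force: 0.0
```

```bash
python3 snap.py 4; python3 m2.py BEF; python3 - <<'E'
from plan import *
p,a,s=pose()
plan([(.4425,.3025,.16,-61.8,-.45)])
E
```

```text
B t [0.5745 0.2943] 85.8 [] 143.2
E t [0.4427 0.3698] 80.0 [] 262.3
F t [0.4426 0.3024] -151.6 [] 210.0
start [ 0.4513 -0.2378  0.1609] -62.72 q7 -0.403 t 27.35
[[[0,0,0],-0.005,-0.45],[[0.071,-0.137,0.0],0,-0.45],[[0.07,-0.137,0.001],0,-0.45],[[0.071,-0.138,0.0],0,-0.45],[[0.071,-0.137,0.0],0,-0.45],[[0.071,-0.137,0.0],0,-0.45],[[0.07,-0.137,0.001],0,-0.45],[[0.071,-0.138,0.0],0,-0.45]]
[[[0.071,-0.137,0.0],0,-0.45],[[0.071,-0.137,0.0],0,-0.45],[[0.07,-0.137,0.001],0,-0.45],[[0.071,-0.138,0.0],0,-0.45],[[0.071,-0.137,0.0],0,-0.45],[[0.071,-0.137,0.0],0,-0.45],[[0.07,-0.137,0.001],0,-0.45]]
end [0.4424 0.3024 0.1599] -61.82
```

{"name": "send_rows", "arguments": {"steps": [[[0,0,0],-0.005,-0.45],[[0.071,-0.137,0],0,-0.45],[[0.07,-0.137,0],0,-0.45],[[0.071,-0.138,0],0,-0.45],[[0.071,-0.137,0],0,-0.45],[[0.071,-0.137,0],0,-0.45],[[0.07,-0.137,0],0,-0.45],[[0.071,-0.138,0],0,-0.45]]}}

```text
clock: 28.02
tcp_pos: [0.4458, 0.0343, 0.1611]
ee_rot: [0.97, 0.245, 0.0, -0.0]
ft_force: [0.9, -0.7, 0.8]
opening: 0.0256
grasp_force: 0.0
```

{"name": "send_rows", "arguments": {"steps": [[[0.071,-0.137,0],0,-0.45],[[0.071,-0.137,0],0,-0.45],[[0.07,-0.137,0],0,-0.45],[[0.071,-0.138,0],0,-0.45],[[0.071,-0.137,0],0,-0.45],[[0.071,-0.137,0],0,-0.45],[[0.07,-0.137,0],0,-0.45],[[0,0,0],0,-0.45]]}}

```text
clock: 28.68
tcp_pos: [0.4396, 0.3097, 0.1605]
ee_rot: [0.969, 0.248, 0.0, -0.001]
ft_force: [-1.3, 0.9, -0.4]
opening: 0.0257
grasp_force: 0.0
```

{"name": "send_rows", "arguments": {"steps": [[[0,0,0.1],0,-0.45],[[0,0,0.1],0,-0.45],[[0,0,0],0,-0.45],[[0,0,0],0,-0.45],[[0,0,0],0,-0.45],[[0,0,0],0,-0.45]]}}

```text
clock: 29.18
tcp_pos: [0.4419, 0.3026, 0.1124]
ee_rot: [0.97, 0.245, 0.001, -0.0]
ft_force: [-0.1, 0.7, -0.1]
opening: 0.0261
grasp_force: 0.0
```

```bash
python3 - <<'E'
from plan import *
plan([(.4425,.3025,.050,-61.7,-.45)])
E
```

```text
start [0.4419 0.3026 0.1124] -61.69 q7 -1.521 t 29.18
[[[0,0,0],0.0,-0.45],[[0.001,0.001,0.125],0,-0.45],[[0.001,0.0,0.124],0,-0.45]]
end [0.4425 0.3026 0.0501] -61.69
```

{"name": "send_rows", "arguments": {"steps": [[[0.001,0.001,0.12],0,-0.45],[[0,0,0.09],0,-0.45],[[0,0,0.039],0,-0.45],[[0,0,0],0,-0.45],[[0,0,0],0,-0.45],[[0,0,0],0,-0.45],[[0,0,0],0,-1],[[0,0,0],0,-1]]}}

```text
clock: 29.85
tcp_pos: [0.442, 0.3026, 0.0497]
ee_rot: [0.97, 0.245, 0.001, -0.0]
ft_force: [-0.7, 0.1, 0.5]
opening: 0.016
grasp_force: 0.0
```

{"name": "send_rows", "arguments": {"steps": [[[0,0,0],0,-1],[[0,0,0],0,-1],[[0,0,0],0,-1]]}}

```text
clock: 30.1
tcp_pos: [0.442, 0.3026, 0.0496]
ee_rot: [0.97, 0.245, 0.001, -0.0]
ft_force: [-1.6, -1.3, 9.5]
opening: 0.0139
grasp_force: 29.9
```

{"name": "send_rows", "arguments": {"steps": [[[0,0,-0.147],0,-1],[[0,0,-0.147],0,-1],[[0,0,-0.146],-0.039,-1],[[0,0,0],-0.039,-1],[[0,0,0],-0.039,-1],[[0,0,0],-0.039,-1],[[0,0,0],-0.039,-1],[[0,0,0],-0.039,-1]]}}

```text
clock: 30.77
tcp_pos: [0.4416, 0.3023, 0.1592]
ee_rot: [0.815, 0.579, 0.0, -0.0]
ft_force: [0.5, 0.8, 0.0]
opening: 0.0137
grasp_force: 29.9
```

{"name": "send_rows", "arguments": {"steps": [[[0,0,0],-0.039,-1],[[0,0,0],-0.039,-1],[[0,0,0],-0.039,-1],[[0,0,0],-0.039,-1],[[0,0,0],-0.039,-1],[[0,0,0],-0.039,-1],[[0,0,0],-0.039,-1],[[0,0,0],-0.039,-1]]}}

```text
clock: 31.43
tcp_pos: [0.4416, 0.3022, 0.1591]
ee_rot: [0.447, 0.895, 0.0, 0.0]
ft_force: [0.1, -0.2, -1.0]
opening: 0.0139
grasp_force: 29.9
```

{"name": "send_rows", "arguments": {"steps": [[[0,0,0],-0.036,-1],[[0,0,0],0,-1],[[0,0,0],0,-1]]}}

```text
clock: 31.68
tcp_pos: [0.4417, 0.3021, 0.159]
ee_rot: [0.4, 0.917, 0.0, 0.0]
ft_force: [1.1, 0.5, 0.2]
opening: 0.0139
grasp_force: 29.9
```

```bash
python3 - <<'E'
from plan import *
plan([(.4408,-.3348,.16,43.1,-1)])
E
```

```text
start [0.4417 0.3021 0.159 ] 42.86 q7 0.13 t 31.68
[[[0,0,0],-0.001,-1],[[-0.116,-0.109,0.0],0,-1],[[-0.116,-0.109,-0.001],0,-1],[[-0.116,-0.109,0.0],0,-1],[[-0.116,-0.109,0.0],0,-1],[[-0.116,-0.109,0.0],0,-1],[[-0.117,-0.109,-0.001],0,-1],[[-0.116,-0.109,0.0],0,-1]]
[[[-0.116,-0.109,0.0],0,-1],[[-0.116,-0.109,0.0],0,-1],[[-0.116,-0.109,-0.001],0,-1],[[-0.116,-0.109,0.0],0,-1],[[-0.116,-0.108,0.0],0,-1],[[-0.116,-0.109,0.0],0,-1],[[-0.116,-0.109,-0.001],0,-1],[[-0.116,-0.109,0.0],0,-1]]
[[[-0.117,-0.109,0.0],0,-1]]
end [ 0.4409 -0.3348  0.16  ] 43.04
```

{"name": "send_rows", "arguments": {"steps": [[[-0.116,-0.109,0],-0.001,-1],[[-0.116,-0.109,0],0,-1],[[-0.116,-0.109,0],0,-1],[[-0.116,-0.109,0],0,-1],[[-0.116,-0.109,0],0,-1],[[-0.117,-0.109,0],0,-1],[[-0.116,-0.109,0],0,-1],[[-0.116,-0.109,0],0,-1]]}}

```text
clock: 32.35
tcp_pos: [0.4416, -0.0181, 0.1591]
ee_rot: [0.399, 0.917, 0.0, 0.0]
ft_force: [1.3, -0.5, -0.9]
opening: 0.0137
grasp_force: 29.9
```

{"name": "send_rows", "arguments": {"steps": [[[-0.116,-0.109,0],0,-1],[[-0.116,-0.109,0],0,-1],[[-0.116,-0.109,0],0,-1],[[-0.116,-0.108,0],0,-1],[[-0.116,-0.109,0],0,-1],[[-0.116,-0.109,0],0,-1],[[-0.116,-0.109,0],0,-1],[[-0.117,-0.109,0],0,-1]]}}

```text
clock: 33.02
tcp_pos: [0.4423, -0.3365, 0.159]
ee_rot: [0.399, 0.917, -0.0, 0.0]
ft_force: [0.8, -0.2, -0.4]
opening: 0.0138
grasp_force: 29.9
```

{"name": "send_rows", "arguments": {"steps": [[[0,0,0.116],0,-1],[[0,0,0.116],0,-1],[[0,0,0],0,-1],[[0,0,0],0,-1],[[0,0,0],0,-1],[[0,0,0],0,-1],[[0,0,0],0,-1]]}}

```text
clock: 33.6
tcp_pos: [0.4434, -0.3347, 0.1023]
ee_rot: [0.397, 0.918, -0.0, 0.001]
ft_force: [-0.5, 0.3, -1.3]
opening: 0.014
grasp_force: 29.9
```

```bash
python3 - <<'E'
from plan import *
plan([(.4408,-.3348,.095,43.1,-1)])
E
```

```text
start [ 0.4434 -0.3347  0.1023] 43.27 q7 1.573 t 33.6
[[[0,0,0],0.001,-1],[[0.007,-0.008,0.029],0,-1]]
end [ 0.4407 -0.3348  0.095 ] 43.09
```

{"name": "send_rows", "arguments": {"steps": [[[0.005,-0.005,0.015],0,-1],[[0,0,0.01],0,-1],[[0,0,0],0,-1],[[0,0,0],0,-1],[[0,0,0],0,-1],[[0,0,0],0,-1]]}}

```text
clock: 34.1
tcp_pos: [0.4408, -0.3347, 0.0946]
ee_rot: [0.397, 0.918, -0.0, 0.0]
ft_force: [0.9, -1.2, 0.0]
opening: 0.0137
grasp_force: 29.9
```

{"name": "send_rows", "arguments": {"steps": [[[0,0,0],0,-1],[[0,0,0],0,-1]]}}

```text
clock: 34.27
tcp_pos: [0.4408, -0.3347, 0.0945]
ee_rot: [0.397, 0.918, -0.0, 0.0]
ft_force: [-0.8, -0.3, -0.1]
opening: 0.0137
grasp_force: 29.9
```

Exactly on target.

{"name": "send_rows", "arguments": {"steps": [[[0,0,0.012],0,-1],[[0,0,0.012],0,-1],[[0,0,0],0,-1],[[0,0,0],0,-1],[[0,0,0],0,-1]]}}

```text
clock: 34.68
tcp_pos: [0.4403, -0.3347, 0.0882]
ee_rot: [0.397, 0.918, -0.0, -0.0]
ft_force: [-3.6, -1.9, -2.1]
opening: 0.0136
grasp_force: 29.9
```

{"name": "send_rows", "arguments": {"steps": [[[0,0,0.012],0,-1],[[0,0,0.01],0,-1],[[0,0,0],0,-1],[[0,0,0],0,-1]]}}

```text
clock: 35.02
tcp_pos: [0.4401, -0.3349, 0.0826]
ee_rot: [0.397, 0.918, -0.0, -0.0]
ft_force: [-4.9, -2.7, -2.8]
opening: 0.0138
grasp_force: 29.9
```

{"name": "send_rows", "arguments": {"steps": [[[0,0,0.01],0,-1],[[0,0,0.005],0,-1],[[0,0,0],0,-1],[[0,0,0],0,-1]]}}

```text
clock: 35.35
tcp_pos: [0.4401, -0.335, 0.0796]
ee_rot: [0.397, 0.918, -0.0, -0.0]
ft_force: [-9.9, -0.4, 10.4]
opening: 0.0138
grasp_force: 30.0
```

{"name": "send_rows", "arguments": {"steps": [[[0,0,0.003],0,-1],[[0,0,0],0,-1],[[0,0,0],0,-1]]}}

```text
clock: 35.6
tcp_pos: [0.4401, -0.3351, 0.0795]
ee_rot: [0.397, 0.918, -0.0, -0.0]
ft_force: [-13.7, 3.0, 25.1]
opening: 0.0138
grasp_force: 30.0
```

{"name": "send_rows", "arguments": {"steps": [[[0,0,0],0,-0.45],[[0,0,0],0,-0.45],[[0,0,0],0,-0.45],[[0,0,-0.1],0,-0.45],[[0,0,-0.11],0.038,-0.45],[[0,0,-0.12],0.038,-0.45],[[0,0,0],0.038,-0.45],[[0,0,0],0.037,-0.45]]}}

```text
clock: 36.27
tcp_pos: [0.4419, -0.3349, 0.1627]
ee_rot: [0.603, 0.797, 0.0, 0.002]
ft_force: [-0.6, -0.5, -0.8]
opening: 0.026
grasp_force: 0.0
```

{"name": "send_rows", "arguments": {"steps": [[[0,0,0],0.037,-0.45],[[0,0,0],0.037,-0.45],[[0,0,0],0.037,-0.45],[[0,0,0],0,-0.45],[[0,0,0],0,-0.45]]}}

```text
clock: 36.68
tcp_pos: [0.441, -0.3344, 0.1609]
ee_rot: [0.729, 0.684, -0.0, 0.0]
ft_force: [-0.0, 0.9, -0.1]
opening: 0.0255
grasp_force: 0.0
```

```bash
python3 snap.py 4; python3 m2.py BE; python3 - <<'E'
from plan import *
plan([(.5745,.2943,.16,-4,-.45)])
E
```

```text
B t [0.5745 0.2944] 86.0 [] 140.9
E t [0.4426 0.3698] 80.0 [] 263.6
start [ 0.4408 -0.3346  0.161 ] -3.75 q7 0.803 t 36.88
[[[0,0,0],0.001,-0.45],[[0.15,0.021,0.0],0,-0.45],[[0.15,0.021,0.0],0,-0.45],[[0.149,0.021,0.001],0,-0.45],[[0.15,0.021,0.0],0,-0.45],[[0.15,0.021,0.0],0,-0.45],[[0.15,0.021,0.0],0,-0.45],[[0.15,0.021,0.001],0,-0.45]]
[[[0.15,0.021,0.0],0,-0.45],[[0.149,0.021,0.0],0,-0.45],[[0.15,0.022,0.0],0,-0.45],[[0.15,0.021,0.001],0,-0.45],[[0.15,0.021,0.0],0,-0.45],[[0.15,0.021,0.0],0,-0.45],[[0.149,0.021,0.0],0,-0.45],[[0.15,0.021,0.001],0,-0.45]]
[[[0.15,0.021,0.0],0,-0.45],[[0.15,0.021,0.0],0,-0.45]]
end [0.5745 0.2943 0.16  ] -3.93
```

{"name": "send_rows", "arguments": {"steps": [[[0.15,0.021,0],0.001,-0.45],[[0.15,0.021,0],0,-0.45],[[0.15,0.021,0],0,-0.45],[[0.15,0.021,0],0,-0.45],[[0.15,0.021,0],0,-0.45],[[0.15,0.021,0],0,-0.45],[[0.15,0.021,0],0,-0.45],[[0.15,0.021,0],0,-0.45]]}}

```text
clock: 37.55
tcp_pos: [0.504, -0.0365, 0.1613]
ee_rot: [0.731, 0.682, 0.0, 0.0]
ft_force: [1.5, -0.3, 0.1]
opening: 0.0256
grasp_force: 0.0
```

{"name": "send_rows", "arguments": {"steps": [[[0.149,0.021,0],0,-0.45],[[0.15,0.022,0],0,-0.45],[[0.15,0.021,0],0,-0.45],[[0.15,0.021,0],0,-0.45],[[0.15,0.021,0],0,-0.45],[[0.149,0.021,0],0,-0.45],[[0.149,0.021,0],0,-0.45],[[0.15,0.021,0],0,-0.45]]}}

```text
clock: 38.22
tcp_pos: [0.5674, 0.259, 0.161]
ee_rot: [0.731, 0.682, 0.0, -0.0]
ft_force: [0.9, 0.4, 0.2]
opening: 0.026
grasp_force: 0.0
```

{"name": "send_rows", "arguments": {"steps": [[[0.149,0.021,0],0,-0.45],[[0,0,0.1],0,-0.45],[[0,0,0.1],0,-0.45],[[0,0,0],0,-0.45],[[0,0,0],0,-0.45],[[0,0,0],0,-0.45],[[0,0,0],0,-0.45]]}}

```text
clock: 38.8
tcp_pos: [0.576, 0.2939, 0.1127]
ee_rot: [0.732, 0.681, 0.001, 0.0]
ft_force: [0.5, 0.4, 0.1]
opening: 0.0258
grasp_force: 0.0
```

```bash
python3 - <<'E'
from plan import *
plan([(.5745,.2943,.05,-4,-.45)])
E
```

```text
start [0.576  0.2939 0.1127] -4.09 q7 -0.353 t 38.8
[[[0,0,0],-0.0,-0.45],[[0.001,-0.003,0.125],0,-0.45],[[0.0,-0.003,0.126],0,-0.45]]
end [0.5745 0.2942 0.05  ] -4.09
```

{"name": "send_rows", "arguments": {"steps": [[[0.001,-0.003,0.12],0,-0.45],[[0,0,0.09],0,-0.45],[[0,0,0.041],0,-0.45],[[0,0,0],0,-0.45],[[0,0,0],0,-0.45],[[0,0,0],0,-0.45],[[0,0,0],0,-1],[[0,0,0],0,-1]]}}

```text
clock: 39.47
tcp_pos: [0.5749, 0.2946, 0.0494]
ee_rot: [0.732, 0.682, 0.001, 0.0]
ft_force: [-1.4, -0.2, 0.9]
opening: 0.0162
grasp_force: 0.5
```

{"name": "send_rows", "arguments": {"steps": [[[0,0,0],0,-1],[[0,0,0],0,-1],[[0,0,0],0,-1]]}}

```text
clock: 39.72
tcp_pos: [0.5749, 0.2945, 0.0492]
ee_rot: [0.732, 0.682, 0.001, 0.0]
ft_force: [-2.1, 0.7, 7.7]
opening: 0.0136
grasp_force: 30.0
```

{"name": "send_rows", "arguments": {"steps": [[[0,0,-0.147],0,-1],[[0,0,-0.147],0,-1],[[0,0,-0.146],0.035,-1],[[0,0,0],0.035,-1],[[0,0,0],0.035,-1],[[0,0,0],0.035,-1],[[0,0,0],0.035,-1],[[0,0,0],0.035,-1]]}}

```text
clock: 40.38
tcp_pos: [0.5744, 0.2944, 0.1587]
ee_rot: [0.914, 0.405, 0.0, -0.0]
ft_force: [-0.2, 0.6, -0.8]
opening: 0.0138
grasp_force: 30.0
```

{"name": "send_rows", "arguments": {"steps": [[[0,0,0],0.035,-1],[[0,0,0],0.038,-1],[[0,0,0],0,-1],[[0,0,0],0,-1]]}}

```text
clock: 40.72
tcp_pos: [0.5743, 0.2944, 0.1583]
ee_rot: [0.953, 0.303, -0.0, 0.0]
ft_force: [-0.0, 0.8, -0.3]
opening: 0.0137
grasp_force: 30.0
```

```bash
python3 - <<'E'
from plan import *
plan([(.5482,-.1499,.16,-55,-1)])
E
```

```text
start [0.5743 0.2944 0.1583] -54.78 q7 -1.151 t 40.72
[[[0,0,0],0.001,-1],[[-0.092,0.116,-0.001],0,-1],[[-0.092,0.117,0.0],0,-1],[[-0.092,0.116,-0.001],0,-1],[[-0.092,0.116,0.0],0,-1],[[-0.092,0.117,-0.001],0,-1],[[-0.092,0.116,0.0],0,-1],[[-0.092,0.116,-0.001],0,-1]]
[[[-0.093,0.117,-0.001],0,-1],[[-0.092,0.116,0.0],0,-1],[[-0.092,0.116,-0.001],0,-1],[[-0.092,0.117,0.0],0,-1],[[-0.092,0.116,-0.001],0,-1]]
end [ 0.5482 -0.1499  0.1601] -54.96
```

{"name": "send_rows", "arguments": {"steps": [[[-0.092,0.116,0],0.001,-1],[[-0.092,0.117,0],0,-1],[[-0.092,0.116,0],0,-1],[[-0.092,0.116,0],0,-1],[[-0.092,0.117,0],0,-1],[[-0.092,0.116,0],0,-1],[[-0.092,0.116,0],0,-1],[[-0.093,0.117,0],0,-1]]}}

```text
clock: 41.38
tcp_pos: [0.5558, -0.0036, 0.1586]
ee_rot: [0.953, 0.302, 0.0, -0.0]
ft_force: [1.2, -0.3, -0.8]
opening: 0.0136
grasp_force: 30.0
```

{"name": "send_rows", "arguments": {"steps": [[[-0.092,0.116,0],0,-1],[[-0.092,0.116,0],0,-1],[[-0.092,0.117,0],0,-1],[[-0.092,0.116,0],0,-1],[[0,0,0.116],0,-1],[[0,0,0.116],0,-1],[[0,0,0],0,-1],[[0,0,0],0,-1]]}}

```text
clock: 42.05
tcp_pos: [0.5463, -0.15, 0.1001]
ee_rot: [0.954, 0.3, -0.001, -0.0]
ft_force: [0.0, -0.7, -0.5]
opening: 0.0137
grasp_force: 30.0
```

{"name": "send_rows", "arguments": {"steps": [[[0,0,0],0,-1],[[0,0,0],0,-1],[[0,0,0],0,-1],[[0,0,0],0,-1]]}}

```text
clock: 42.38
tcp_pos: [0.5475, -0.1498, 0.1013]
ee_rot: [0.954, 0.3, 0.001, 0.0]
ft_force: [-0.2, -1.0, -0.1]
opening: 0.0136
grasp_force: 30.0
```

```bash
python3 - <<'E'
from plan import *
plan([(.5482,-.1499,.094,-55,-1)])
E
```

```text
start [ 0.5475 -0.1498  0.1013] -55.13 q7 -0.353 t 42.38
[[[0,0,0],-0.001,-1],[[0.002,0.002,0.029],0,-1]]
end [ 0.5482 -0.1499  0.094 ] -54.95
```

{"name": "send_rows", "arguments": {"steps": [[[0.001,0.001,0.018],0,-1],[[0,0,0.018],0,-1],[[0,0,0.015],0,-1],[[0,0,0],0,-1],[[0,0,0],0,-1],[[0,0,0],0,-1]]}}

```text
clock: 42.88
tcp_pos: [0.5473, -0.1502, 0.0875]
ee_rot: [0.954, 0.299, -0.0, 0.0]
ft_force: [-0.3, 1.0, -1.0]
opening: 0.014
grasp_force: 30.0
```

{"name": "send_rows", "arguments": {"steps": [[[0,0,0.008],0,-1],[[0,0,0.008],0,-1],[[0,0,0],0,-1],[[0,0,0],0,-1]]}}

```text
clock: 43.22
tcp_pos: [0.5472, -0.15, 0.0834]
ee_rot: [0.954, 0.299, -0.0, 0.0]
ft_force: [0.8, -0.5, -0.4]
opening: 0.0139
grasp_force: 30.0
```

{"name": "send_rows", "arguments": {"steps": [[[0,0,0.01],0,-1],[[0,0,0.008],0,-1],[[0,0,0],0,-1],[[0,0,0],0,-1]]}}

```text
clock: 43.55
tcp_pos: [0.5474, -0.15, 0.079]
ee_rot: [0.954, 0.299, 0.0, 0.0]
ft_force: [-0.3, 0.8, 3.6]
opening: 0.0135
grasp_force: 30.0
```

{"name": "send_rows", "arguments": {"steps": [[[0,0,0.004],0,-1],[[0,0,0],0,-1],[[0,0,0],0,-1]]}}

```text
clock: 43.8
tcp_pos: [0.5475, -0.1501, 0.079]
ee_rot: [0.954, 0.299, 0.0, -0.0]
ft_force: [-7.9, 3.6, 25.5]
opening: 0.0137
grasp_force: 30.0
```

{"name": "send_rows", "arguments": {"steps": [[[0,0,0],0,-0.45],[[0,0,0],0,-0.45],[[0,0,0],0,-0.45],[[0,0,-0.1],0,-0.45],[[0,0,-0.11],-0.036,-0.45],[[0,0,-0.12],-0.036,-0.45],[[0,0,0],-0.036,-0.45],[[0,0,0],-0.036,-0.45]]}}

```text
clock: 44.47
tcp_pos: [0.5481, -0.1502, 0.162]
ee_rot: [0.861, 0.508, 0.001, 0.001]
ft_force: [0.5, -0.6, -0.6]
opening: 0.026
grasp_force: 0.0
```

{"name": "send_rows", "arguments": {"steps": [[[0,0,0],-0.036,-0.45],[[0,0,0],-0.036,-0.45],[[0,0,0],-0.035,-0.45],[[0,0,0],0,-0.45],[[0,0,0],0,-0.45]]}}

```text
clock: 44.88
tcp_pos: [0.5472, -0.1502, 0.1604]
ee_rot: [0.767, 0.641, 0.0, -0.0]
ft_force: [0.6, 0.1, -0.6]
opening: 0.0259
grasp_force: 0.0
```

```bash
python3 snap.py 4; python3 m2.py E; python3 - <<'E'
from plan import *
plan([(.4426,.3698,.16,-10,-.45)])
E
```

```text
E t [0.4426 0.3699] 79.9 [] 265.6
start [ 0.5472 -0.15    0.1603] -10.14 q7 0.28 t 45.08
[[[0,0,0],-0.001,-0.45],[[0.141,-0.055,0.0],0,-0.45],[[0.141,-0.055,0.0],0,-0.45],[[0.141,-0.056,0.0],0,-0.45],[[0.141,-0.055,0.0],0,-0.45],[[0.141,-0.055,0.0],0,-0.45],[[0.141,-0.055,0.001],0,-0.45],[[0.141,-0.056,0.0],0,-0.45]]
[[[0.142,-0.055,0.0],0,-0.45],[[0.141,-0.055,0.0],0,-0.45],[[0.141,-0.055,0.0],0,-0.45],[[0.141,-0.056,0.0],0,-0.45],[[0.141,-0.055,0.0],0,-0.45],[[0.141,-0.055,0.0],0,-0.45],[[0.141,-0.055,0.0],0,-0.45]]
end [0.4427 0.3698 0.1601] -9.96
```

{"name": "send_rows", "arguments": {"steps": [[[0.141,-0.055,0],0,-0.45],[[0.141,-0.055,0],0,-0.45],[[0.141,-0.056,0],0,-0.45],[[0.141,-0.055,0],0,-0.45],[[0.141,-0.055,0],0,-0.45],[[0.141,-0.055,0],0,-0.45],[[0.141,-0.056,0],0,-0.45],[[0.142,-0.055,0],0,-0.45]]}}

```text
clock: 45.75
tcp_pos: [0.4868, 0.1489, 0.1606]
ee_rot: [0.767, 0.642, 0.0, 0.0]
ft_force: [0.6, -0.5, -0.4]
opening: 0.0257
grasp_force: 0.0
```

{"name": "send_rows", "arguments": {"steps": [[[0.141,-0.055,0],0,-0.45],[[0.141,-0.055,0],0,-0.45],[[0.141,-0.056,0],0,-0.45],[[0.141,-0.055,0],0,-0.45],[[0.141,-0.055,0],0,-0.45],[[0.141,-0.055,0],0,-0.45],[[0,0,0],0,-0.45],[[0,0,0.1],0,-0.45]]}}

```text
clock: 46.42
tcp_pos: [0.4434, 0.3735, 0.1382]
ee_rot: [0.765, 0.644, 0.003, -0.0]
ft_force: [0.9, -0.3, 0.2]
opening: 0.0256
grasp_force: 0.0
```

{"name": "send_rows", "arguments": {"steps": [[[0,0,0.1],0,-0.45],[[0,0,0],0,-0.45],[[0,0,0],0,-0.45],[[0,0,0],0,-0.45],[[0,0,0],0,-0.45]]}}

```text
clock: 46.83
tcp_pos: [0.4435, 0.3701, 0.1119]
ee_rot: [0.766, 0.642, 0.001, -0.0]
ft_force: [0.1, 0.5, 1.1]
opening: 0.0259
grasp_force: 0.0
```

```bash
python3 - <<'E'
from plan import *
plan([(.4426,.3698,.05,-10,-.45)])
E
```

```text
start [0.4435 0.3701 0.1119] -10.05 q7 -0.728 t 46.83
[[[0,0,0],-0.0,-0.45],[[-0.001,-0.002,0.124],0,-0.45],[[-0.001,-0.001,0.124],0,-0.45]]
end [0.4427 0.3697 0.0499] -10.05
```

{"name": "send_rows", "arguments": {"steps": [[[-0.001,-0.002,0.12],0,-0.45],[[0,0,0.09],0,-0.45],[[0,0,0.038],0,-0.45],[[0,0,0],0,-0.45],[[0,0,0],0,-0.45],[[0,0,0],0,-0.45],[[0,0,0],0,-1],[[0,0,0],0,-1]]}}

```text
clock: 47.5
tcp_pos: [0.4427, 0.37, 0.0495]
ee_rot: [0.766, 0.643, 0.001, -0.0]
ft_force: [0.6, 0.5, -0.5]
opening: 0.0156
grasp_force: 0.0
```

{"name": "send_rows", "arguments": {"steps": [[[0,0,0],0,-1],[[0,0,0],0,-1],[[0,0,0],0,-1]]}}

```text
clock: 47.75
tcp_pos: [0.4426, 0.37, 0.0494]
ee_rot: [0.766, 0.643, 0.001, -0.0]
ft_force: [-2.1, -0.8, 9.2]
opening: 0.0137
grasp_force: 30.0
```

{"name": "send_rows", "arguments": {"steps": [[[0,0,-0.147],0,-1],[[0,0,-0.147],0,-1],[[0,0,-0.146],0.036,-1],[[0,0,0],0.036,-1],[[0,0,0],0.036,-1],[[0,0,0],0.036,-1],[[0,0,0],0.036,-1],[[0,0,0],0.036,-1]]}}

```text
clock: 48.42
tcp_pos: [0.4422, 0.3696, 0.1589]
ee_rot: [0.937, 0.348, 0.0, -0.0]
ft_force: [0.6, -0.6, -1.0]
opening: 0.014
grasp_force: 30.0
```

{"name": "send_rows", "arguments": {"steps": [[[0,0,0],0.034,-1],[[0,0,0],0,-1],[[0,0,0],0,-1]]}}

```text
clock: 48.67
tcp_pos: [0.4421, 0.3697, 0.1586]
ee_rot: [0.953, 0.302, 0.0, 0.0]
ft_force: [0.6, 1.3, 0.4]
opening: 0.0137
grasp_force: 30.0
```

```bash
python3 - <<'E'
from plan import *
plan([(.5261,-.3444,.16,-55,-1)])
E
```

```text
start [0.4421 0.3697 0.1586] -54.8 q7 -1.45 t 48.67
[[[0,0,0],0.001,-1],[[-0.076,0.141,0.0],0,-1],[[-0.075,0.14,-0.001],0,-1],[[-0.076,0.141,0.0],0,-1],[[-0.076,0.141,0.0],0,-1],[[-0.076,0.14,-0.001],0,-1],[[-0.075,0.141,0.0],0,-1],[[-0.076,0.141,0.0],0,-1]]
[[[-0.076,0.141,-0.001],0,-1],[[-0.076,0.14,0.0],0,-1],[[-0.075,0.141,0.0],0,-1],[[-0.076,0.141,0.0],0,-1],[[-0.076,0.14,-0.001],0,-1],[[-0.076,0.141,0.0],0,-1],[[-0.075,0.141,0.0],0,-1],[[-0.076,0.14,-0.001],0,-1]]
[[[-0.076,0.141,0.0],0,-1],[[-0.076,0.141,0.0],0,-1],[[-0.075,0.141,-0.001],0,-1]]
end [ 0.5262 -0.3445  0.1601] -54.98
```

{"name": "send_rows", "arguments": {"steps": [[[-0.076,0.141,0],0.001,-1],[[-0.075,0.14,0],0,-1],[[-0.076,0.141,0],0,-1],[[-0.076,0.141,0],0,-1],[[-0.076,0.14,0],0,-1],[[-0.075,0.141,0],0,-1],[[-0.076,0.141,0],0,-1],[[-0.076,0.141,0],0,-1]]}}

```text
clock: 49.33
tcp_pos: [0.4785, 0.0502, 0.1588]
ee_rot: [0.954, 0.301, 0.0, -0.0]
ft_force: [1.8, 0.7, -1.2]
opening: 0.0139
grasp_force: 30.0
```

{"name": "send_rows", "arguments": {"steps": [[[-0.076,0.14,0],0,-1],[[-0.075,0.141,0],0,-1],[[-0.076,0.141,0],0,-1],[[-0.076,0.14,0],0,-1],[[-0.076,0.141,0],0,-1],[[-0.075,0.141,0],0,-1],[[-0.076,0.14,0],0,-1],[[-0.076,0.141,0],0,-1]]}}

```text
clock: 50.0
tcp_pos: [0.5147, -0.2673, 0.1586]
ee_rot: [0.954, 0.301, 0.0, -0.0]
ft_force: [0.6, 0.6, -0.3]
opening: 0.0138
grasp_force: 30.0
```

{"name": "send_rows", "arguments": {"steps": [[[-0.076,0.141,0],0,-1],[[-0.075,0.141,0],0,-1],[[0,0,0.116],0,-1],[[0,0,0.116],0,-1],[[0,0,0],0,-1],[[0,0,0],0,-1],[[0,0,0],0,-1],[[0,0,0],0,-1]]}}

```text
clock: 50.67
tcp_pos: [0.525, -0.345, 0.1024]
ee_rot: [0.954, 0.3, 0.001, 0.001]
ft_force: [0.4, 0.3, -0.0]
opening: 0.0136
grasp_force: 30.0
```

{"name": "send_rows", "arguments": {"steps": [[[0,0,0],0,-1],[[0,0,0],0,-1]]}}

```text
clock: 50.83
tcp_pos: [0.5247, -0.3447, 0.1016]
ee_rot: [0.954, 0.3, 0.001, 0.0]
ft_force: [-0.4, 0.0, -0.9]
opening: 0.014
grasp_force: 30.0
```

```bash
python3 - <<'E'
from plan import *
plan([(.5259,-.3444,.094,-55,-1)])
E
```

```text
start [ 0.5247 -0.3447  0.1016] -55.14 q7 -0.044 t 50.83
[[[0,0,0],-0.001,-1],[[0.005,0.002,0.031],0,-1]]
end [ 0.526  -0.3444  0.0939] -54.96
```

{"name": "send_rows", "arguments": {"steps": [[[0.003,0.001,0.018],0,-1],[[0,0,0.018],0,-1],[[0,0,0.015],0,-1],[[0,0,0],0,-1],[[0,0,0],0,-1],[[0,0,0],0,-1]]}}

```text
clock: 51.33
tcp_pos: [0.5248, -0.3447, 0.0877]
ee_rot: [0.954, 0.299, -0.0, 0.0]
ft_force: [-0.8, -0.2, -1.4]
opening: 0.0137
grasp_force: 30.0
```

{"name": "send_rows", "arguments": {"steps": [[[0,0,0.008],0,-1],[[0,0,0.008],0,-1],[[0,0,0],0,-1],[[0,0,0],0,-1]]}}

```text
clock: 51.67
tcp_pos: [0.5248, -0.3446, 0.0837]
ee_rot: [0.954, 0.299, -0.0, 0.0]
ft_force: [-0.4, 1.0, -0.7]
opening: 0.0136
grasp_force: 30.0
```

{"name": "send_rows", "arguments": {"steps": [[[0,0,0.01],0,-1],[[0,0,0.008],0,-1],[[0,0,0],0,-1],[[0,0,0],0,-1]]}}

```text
clock: 52.0
tcp_pos: [0.5249, -0.3447, 0.0793]
ee_rot: [0.954, 0.299, 0.0, 0.0]
ft_force: [-0.1, 0.9, 3.2]
opening: 0.0134
grasp_force: 30.0
```

{"name": "send_rows", "arguments": {"steps": [[[0,0,0.004],0,-1],[[0,0,0],0,-1],[[0,0,0],0,-1]]}}

```text
clock: 52.25
tcp_pos: [0.5249, -0.3447, 0.0793]
ee_rot: [0.954, 0.299, 0.0, -0.0]
ft_force: [-6.6, 5.4, 20.1]
opening: 0.0137
grasp_force: 30.0
```

{"name": "send_rows", "arguments": {"steps": [[[0,0,0],0,-0.45],[[0,0,0],0,-0.45],[[0,0,0],0,-0.45],[[0,0,-0.1],0,-0.2],[[0,0,-0.13],0.036,-0.2],[[0,0,-0.16],0.036,-0.2],[[0,0,-0.06],0.036,-0.2],[[0,0,0],0.036,-0.2]]}}

```text
clock: 52.92
tcp_pos: [0.5261, -0.3457, 0.1947]
ee_rot: [0.997, 0.075, 0.002, 0.001]
ft_force: [0.8, 0.0, -0.9]
opening: 0.0376
grasp_force: 0.0
```

{"name": "send_rows", "arguments": {"steps": [[[0,0,0],0.035,-0.2],[[0,0,0],0.034,-0.2],[[0,0,0],0,-0.2],[[0,0,0],0,-0.2]]}}

```text
clock: 53.25
tcp_pos: [0.5249, -0.3445, 0.1905]
ee_rot: [1.0, -0.029, -0.0, 0.0]
ft_force: [0.7, -0.2, 0.0]
opening: 0.0378
grasp_force: 0.0
```

```bash
python3 - <<'E'
from plan import *
plan([(.503,.2315,.18,-93.4,-.2),(.503,.2315,.095,-93.4,-.2)])
E
```

```text
start [ 0.5249 -0.3445  0.1905] -93.33 q7 -0.681 t 53.25
[[[0,0,0],0.0,-0.2],[[-0.015,-0.153,0.003],0,-0.2],[[-0.015,-0.153,0.003],0,-0.2],[[-0.015,-0.153,0.002],0,-0.2],[[-0.015,-0.153,0.003],0,-0.2],[[-0.015,-0.153,0.003],0,-0.2],[[-0.015,-0.153,0.003],0,-0.2],[[-0.015,-0.153,0.003],0,-0.2]]
[[[-0.014,-0.153,0.002],0,-0.2],[[-0.015,-0.153,0.003],0,-0.2],[[-0.015,-0.153,0.003],0,-0.2],[[-0.015,-0.153,0.003],0,-0.2],[[-0.015,-0.153,0.002],0,-0.2],[[-0.015,-0.153,0.003],0,-0.2],[[-0.015,-0.153,0.003],0,-0.2],[[-0.015,-0.153,0.003],0,-0.2]]
[[[0.0,0.0,0.113],0.0,-0.2],[[0.0,0.0,0.114],0,-0.2],[[0.0,0.0,0.113],0,-0.2]]
end [0.503  0.2316 0.095 ] -93.33
```

{"name": "send_rows", "arguments": {"steps": [[[-0.015,-0.153,0.003],0,-0.2],[[-0.015,-0.153,0.003],0,-0.2],[[-0.015,-0.153,0.002],0,-0.2],[[-0.015,-0.153,0.003],0,-0.2],[[-0.015,-0.153,0.003],0,-0.2],[[-0.015,-0.153,0.003],0,-0.2],[[-0.015,-0.153,0.003],0,-0.2],[[-0.014,-0.153,0.002],0,-0.2]]}}

```text
clock: 53.92
tcp_pos: [0.5136, -0.0355, 0.1852]
ee_rot: [1.0, -0.029, 0.0, -0.0]
ft_force: [1.3, -0.2, 0.7]
opening: 0.0379
grasp_force: 0.0
```

{"name": "send_rows", "arguments": {"steps": [[[-0.015,-0.153,0.003],0,-0.2],[[-0.015,-0.153,0.003],0,-0.2],[[-0.015,-0.153,0.003],0,-0.2],[[-0.015,-0.153,0.002],0,-0.2],[[-0.015,-0.153,0.003],0,-0.2],[[-0.015,-0.153,0.003],0,-0.2],[[-0.015,-0.153,0.003],0,-0.2],[[0,0,0],0,-0.2]]}}

```text
clock: 54.58
tcp_pos: [0.503, 0.2392, 0.1794]
ee_rot: [1.0, -0.024, -0.0, -0.0]
ft_force: [-0.2, 0.6, 0.2]
opening: 0.0374
grasp_force: 0.0
```

{"name": "send_rows", "arguments": {"steps": [[[0,0,0],0,-0.2],[[0,0,0],0,-0.2],[[0,0,0],0,-0.2]]}}

```text
clock: 54.83
tcp_pos: [0.5046, 0.2301, 0.1804]
ee_rot: [1.0, -0.031, 0.0, 0.0]
ft_force: [0.2, -0.2, 0.2]
opening: 0.0375
grasp_force: 0.0
```

```bash
python3 - <<'E'
from plan import *; from h import *
plan([(.503,.2315,.18,-93.4,-.2)])
ims=[]
for n in ("scene","top"):
    c=robot.read_camera(n); cv2.imwrite(f"pics/{n}3.png",c["img"][:,:,::-1])
np.save('top_avg.npy',cv2.imread('pics/top3.png').astype(float))
a=cv2.resize(cv2.imread('pics/scene3.png')[110:210,220:360],(560,400),interpolation=cv2.INTER_CUBIC)
cv2.imwrite('pics/chk.png',a)
E
cat > m4.py <<'E'
from fit import *
np.set_printoptions(precision=4,suppress=True)
I=np.load('top_avg.npy'); L=knob_layers()
for i,(x,y,a) in enumerate([(.4627,-.1392,-38),(.4517,-.2364,-22),(.4408,-.3339,-47),(.5482,-.149,35),(.5370,-.2463,-26),(.5262,-.3436,35)]):
    for z in (.04,.052):
        W=win('t',(x,y),z+.02,10); x0=np.array([x,y,np.radians(a)*10])
        r=minimize(lambda p:resid('t',I,L,(p[0],p[1],p[2]/10),z,W),x0,method='Nelder-Mead',options=dict(initial_simplex=[x0,x0+[.003,0,0],x0+[0,.003,0],x0+[0,0,1]],maxiter=120))
        print(i,z,((r.x-x0)[:2]*1000).round(1),round(np.degrees(r.x[2]/10),1),round(r.fun,1))
E
python3 m4.py
```

```text
start [0.5046 0.2301 0.1804] -93.55 q7 -1.71 t 54.83
[[[0,0,0],-0.001,-0.2],[[-0.007,-0.005,0.001],0,-0.2]]
end [0.5029 0.2314 0.1801] -93.37
0 0.04 [0.9 0.8] -38.4 223.7
0 0.052 [1.2 2.4] -38.9 279.3
1 0.04 [1.2 0.6] -21.7 218.8
1 0.052 [1.4 3.6] -21.8 258.8
2 0.04 [0.8 1.8] -48.4 306.0
2 0.052 [1.3 5.7] -48.6 307.4
3 0.04 [0.2 1. ] 33.0 193.2
3 0.052 [-0.4  2.8] 32.9 232.2
4 0.04 [0.2 1.5] -26.3 237.0
4 0.052 [-0.5  4.8] -27.8 281.6
5 0.04 [0.5 1.9] 33.6 297.6
5 0.052 [0.1 6.1] 32.6 285.4
```

View pics/chk.png

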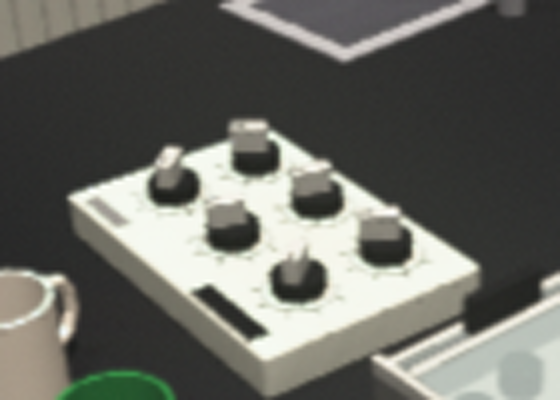

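{"name": "send_rows", "arguments": {"steps": [[[-0.004,-0.003,0.113],0,-0.2],[[0,0,0.114],0,-0.2],[[0,0,0.113],0,-0.2],[[0,0,0],0,-0.2],[[0,0,0],0,-0.2],[[0,0,0],0,-1],[[0,0,0],0,-1],[[0,0,0],0,-1]], "newtons": 15}}

```text
clock: 55.6
tcp_pos: [0.504, 0.2326, 0.0967]
ee_rot: [1.0, -0.031, 0.001, -0.001]
ft_force: [0.3, -0.0, 0.2]
opening: 0.021
grasp_force: 0.0
```

{"name": "send_rows", "arguments": {"steps": [[[0,0,0],0,-1],[[0,0,0],0,-1],[[0,0,0],0,-1]]}}

```text
clock: 55.85
tcp_pos: [0.5037, 0.2326, 0.096]
ee_rot: [1.0, -0.031, 0.0, -0.0]
ft_force: [-2.5, -0.4, 9.0]
opening: 0.0118
grasp_force: 15.0
```

{"name": "send_rows", "arguments": {"steps": [[[0,-0.04,0],0,-1],[[0,-0.1,0],0,-1],[[0,-0.1,0],0,-1],[[0,-0.1,0],0,-1],[[0,-0.1,0],0,-1],[[0,-0.1,0],0,-1],[[0,-0.06,0],0,-1],[[0,-0.03,0],0,-1]]}}

```text
clock: 56.52
tcp_pos: [0.5137, 0.3918, 0.096]
ee_rot: [1.0, -0.03, 0.001, -0.0]
ft_force: [-0.1, -2.2, 8.5]
opening: 0.0115
grasp_force: 15.0
```

{"name": "send_rows", "arguments": {"steps": [[[0,-0.02,0],0,-1],[[0,-0.01,0],0,-1],[[0,0,0],0,-1]]}}

```text
clock: 56.77
tcp_pos: [0.5141, 0.3979, 0.0961]
ee_rot: [1.0, -0.03, 0.001, -0.0]
ft_force: [1.3, 1.7, 5.6]
opening: 0.0119
grasp_force: 15.0
```

Not at the stop yet; nudge on gently.

{"name": "send_rows", "arguments": {"steps": [[[0,-0.01,0],0,-1],[[0,-0.008,0],0,-1],[[0,0,0],0,-1],[[0,0,0],0,-1]]}}

```text
clock: 57.1
tcp_pos: [0.5144, 0.4019, 0.0961]
ee_rot: [1.0, -0.031, 0.001, -0.0]
ft_force: [0.5, 0.9, 4.7]
opening: 0.0122
grasp_force: 15.0
```

{"name": "send_rows", "arguments": {"steps": [[[0,-0.01,0],0,-1],[[0,-0.005,0],0,-1],[[0,0,0],0,-1]]}}

```text
clock: 57.35
tcp_pos: [0.5145, 0.4023, 0.0959]
ee_rot: [0.999, -0.032, -0.0, 0.002]
ft_force: [-4.2, -16.5, 15.8]
opening: 0.0117
grasp_force: 15.0
```

Stop reached (−16 N at y = 0.402, 0.170 of travel). Release and lift away.

{"name": "send_rows", "arguments": {"steps": [[[0,0.008,0],0,-1],[[0,0,0],0,-0.3],[[0,0,0],0,-0.3],[[0,0,0],0,-0.3],[[0,0,-0.1],0,-0.3],[[0,0,-0.15],0,-0.3],[[0,0,-0.15],0,-0.3],[[0,0,-0.05],0,-0.3]]}}

```text
clock: 58.02
tcp_pos: [0.5154, 0.4038, 0.2127]
ee_rot: [1.0, -0.031, 0.002, -0.002]
ft_force: [-0.7, -0.0, 0.3]
opening: 0.033
grasp_force: 0.0
```

{"name": "send_rows", "arguments": {"steps": [[[0,0.16,0],0,-0.3],[[0,0.16,0],0,-0.3],[[0,0.16,0],0,-0.3],[[0,0.16,0],0,-0.3],[[0,0.16,0],0,-0.3],[[0,0.16,0],0,-0.3],[[0,0.16,0],0,-0.3],[[0,0.1,0],0,-0.3]]}}

```text
clock: 58.68
tcp_pos: [0.4945, 0.0953, 0.2078]
ee_rot: [0.999, -0.032, 0.0, -0.0]
ft_force: [0.9, -0.5, 0.1]
opening: 0.0328
grasp_force: 0.0
```

{"name": "send_rows", "arguments": {"steps": [[[0,0,0],0,-0.3],[[0,0,0],0,-0.3],[[0,0,0],0,-0.3],[[0,0,0],0,-0.3],[[0,0,0],0,-0.3],[[0,0,0],0,-0.3]]}}

```text
clock: 59.18
tcp_pos: [0.4951, 0.0996, 0.2076]
ee_rot: [1.0, -0.03, -0.0, 0.0]
ft_force: [0.4, -0.4, 0.3]
opening: 0.0328
grasp_force: 0.0
```

```bash
python3 snap.py 2; python3 m4.py | grep " 0.04 "; python3 -c "
from h import *
im=np.load('top_avg.npy')[110:310,170:490].astype(np.uint8); cv2.imwrite('pics/end.png',cv2.resize(im,(800,500)))"
```

```text
0 0.04 [0.9 0.8] -38.4 223.9
1 0.04 [1.2 0.6] -21.7 216.8
2 0.04 [0.8 1.8] -48.5 303.2
3 0.04 [0.2 1. ] 33.4 198.0
4 0.04 [0.2 1.6] -27.9 232.9
5 0.04 [0.4 2. ] 33.4 295.6
```

View pics/end.png

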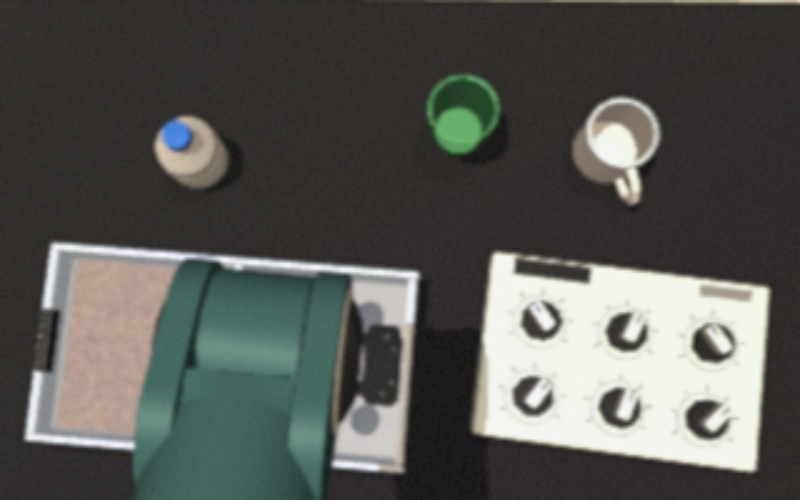

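The final picture shows the left lid shut, with its handle at the outer wall at (45,340). All six knobs sit on their spindles, and the jar, bottle and mug have not moved. The gripper is clear of everything.

```bash
python3 -c "
from bench import robot
print(robot.sign_off())"
```

```text
the job is handed in; nothing more can be done
None
```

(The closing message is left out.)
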